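# Bring up two slack spokes beside the valve hole

### The job

Two spokes of the small wheel in the truing stand are still slack: with the square-socket nipple driver, from outside the rim, tighten the first nipple to the right of the valve hole (seen from the robot) by one quarter turn clockwise, then its right-hand neighbour by two quarter turns. Find each square head and seat the socket by feel with a gentle hand, and turn the nipples with the driver only. Then stand the driver back upright in its hole in the wooden block and let go; leave the screwdriver, tape roll and meter where they are.

Things in the scene. Friction and masses are not known exactly. Their poses are not given: they have to be found in the camera images.
- stand: Fixed truing stand: dark base plate 170 x 200 x 10 mm (origin under its middle, z up), two grey uprights at x = +-58 mm, 140 mm high, carrying the axle, which runs along the stand's x. The wheel stands upright in the stand's y-z plane; it is locked and does not turn in use.
- hub (a point): Middle of the axle line, 125 mm above the bench; x along the axle, z up. The wheel is NOT centred: its rim is 2 to 5 mm off along the axle, to one side or the other (unmeasured). Rim: open channel, bed facing out at radius 100 mm, 28 mm wide between two 3 mm side flanges that rise to radius 107 mm. 16 nipples, every 22.5 deg, on the channel's middle line; valve hole (8 mm) 22.5 deg from straight up towards the stand's +y.
- nipple1 (a joint): Turn of the first nipple, rad, 0 at the start, + is clockwise seen from outside (tightening). Its axis is radial, 11.25 deg from straight up towards the stand's +y (robot's left). Brass 8 mm square head on a 12 mm round shoulder 1.5 mm thick; head stands 8.2 mm above the bed, top 2 mm tapered to 4.6 mm. The squares' start direction is random and unmeasured. Stiff thread: about 0.05 N m, stays where left.
- nipple2 (a joint): Turn of the second nipple, rad, made and read like nipple1; its axis is radial, 11.25 deg from straight up towards the stand's -y (robot's right), 39 mm from nipple1.
- driver_grip (a point): Centre of the blue 24 mm square, 42 mm tall handle of the driver (about 150 g, 88 mm long, shank 9 mm); z up the handle. Socket at the foot: 15 mm square outside, 9.5 mm square hole 9 mm deep, its flats parallel to the handle's flats (x and y). The socket's mouth is 67 mm below this point. On a nipple it has about 12 deg of play each way.
- driver_mouth (a point): Centre of the mouth of the driver's socket, its lower end; z up the handle. Fully seated on a nipple it lies 1.5 mm above the rim bed; resting on a square head crosswise it lies 6.5 to 8 mm above the bed.
- block_hole (a point): Centre of the mouth of the round hole (26 mm wide, 30 mm deep, flat floor, 3 mm chamfer) in the top of the fixed wooden block, 85 x 60 x 40 mm; z up. The driver stands in it upright, foot on the floor of the hole. Short bits stand 10 mm high along two edges of the block.
- screwdriver: Bystander: 200 mm screwdriver lying on the bench, 26 mm thick blue handle; origin under its middle, x towards its blade.
- tape: Bystander: roll of yellow tape, 84 mm across, 25 mm high, lying flat; origin under its middle.
- meter: Bystander: grey hand meter 130 x 68 x 30 mm lying flat; origin under its middle.
Mind the look-alikes: they are no part of the job. What is shaped like the part that bears driver_grip but turquoise is not meant.

How it is judged:
On the way, in this order (a step that is already met when the one before it is completed fails the run):
1. the first nipple is a quarter turn tighter, the second still as it was (value of joint nipple1 between 1.3108 and 1.8308 rad and value of joint nipple2 below 0.2 rad), for 0.2 s.
2. the second nipple is two quarter turns tighter (value of joint nipple1 between 1.3108 and 1.8308 rad and value of joint nipple2 between 2.8816 and 3.4016 rad), for 0.2 s.
3. the driver stands in its hole again (horizontal distance between driver_mouth and block_hole below 0.01 m and z of driver_mouth in the frame of block_hole below -0.024 m and angle between driver_mouth's own z axis and vertical below 0.15 rad), for 0.2 s.
At the end, for the whole second after the job is handed in: Nipple 1 is turned one quarter turn (90 deg) and nipple 2 two quarter turns (180 deg) clockwise, each within 15 deg; the driver stands at rest in its block's hole, foot within 10 mm of the hole's centre and at least 24 mm deep, within 0.15 rad of upright (all of step 2 and all of step 3 and linear speed of driver below 0.02 m/s); the robot touches nothing.
It fails at once if the driver is pressed or knocked against the wheel or stand with more than 30 N, or against a nipple's soft brass with more than 25 N (contact force between driver and stand above 30 N or contact force between driver and wheel above 30 N or contact force between driver and nipple1 above 25 N or contact force between driver and nipple2 above 25 N).
It fails at once if a nipple is touched by the fingers (over 1 N) (contact force between the fingers and nipple1 above 1 N or contact force between the fingers and nipple2 above 1 N).
It fails at once if a nipple is overtightened (more than 25 deg past its count) or backed off by more than 25 deg (value of joint nipple1 above 2.0108 rad or value of joint any of nipple1, nipple2 below -0.44 rad or value of joint nipple2 above 3.5816 rad).
It fails at once if the screwdriver, tape roll or meter is moved by more than 20 mm (distance of any of screwdriver, tape, meter from where it was at the start of the episode above 0.02 m).
It also fails if it takes over 72 s, if anything falls off the work surface, if the arm or the gripper's body presses on something with over 40 N, if the wrist force passes 120 N, or if a joint passes its speed limit or range.

### The arm

A 6-joint arm with a two-finger parallel gripper is mounted at the origin on the work surface. World frame = base frame: x ahead of the robot, y to its left, z up, the work surface at z = 0. Lengths are in m, angles in rad, forces in N, time in s.
With the tool pointing down it reaches from about 0.225 to 0.725 m from the base axis. Payload 3.1 kg.
Tool frame: the origin (TCP) lies at the centre of the arm's flange, where the gripper is bolted on; the fingertips stand ctrl.tip_reach ahead of it and the grasp point (between the pads) lies 155 mm ahead of it (ctrl.tip_reach is the distance from the TCP to the fingertips, in m); y points along the fingers, z is the direction in which the jaws open and shut, and the axes are right-handed (so a half turn about y gives the same grasp; the last joint's range is limited). The gripper opens to 85 mm and grips with 20 to 120 N. Pads are 22 mm wide; open, the fingers measure 114 mm over their backs; the gripper's body (76 mm by 85 mm) begins 54 mm behind the grasp point. The pads swing forward as they close: fully open they stand 13 mm farther back than shut.
Start: joints at [-1.25, 0.048, 0.099, 1.622, 0, 1.443], TCP at [0.228, -0.473, 0.405] pointing down, gripper open.
Joint ranges: [-2.91, 2.91], [-0.99, 1.94], [-1.21, 1.42], [-2.12, 2.29], [-1.49, 1.47], [-3.14, 3.14]. Speed limits (rad/s): [2.79, 2.79, 3.14, 3.14, 3.14, 3.14].

### API

Orientations are given as a rotation vector (axis times angle).
In Python, from bench import status, optics, ctrl, spotter gives the robot as it stands.
- The arm moves only by the shell command python3 -m inch 'ROWS' [FORCE]. ROWS is JSON, a list of rows, each an object of numbers: "tx", "ty", "tz": the shift along the tool's x, y, z in m; "ax", "ay", "az": the turn, a rotation vector about the tool's x, y, z in degrees; "jaw": the closure, from -1 (fully open) to 1 (shut), so that 0 is half open. A call has 1 to 5 rows; each row is the pose to reach, as a shift and turn from the pose measured when the call began, along the tool's axes at that moment; what a row does not reach only later rows make up. A row lasts 1/10 s, in which the tool goes at most 50 mm and 8.59 degrees, less where a joint would pass 70% of its speed; a pose out of reach is approached as far as the arm can. A call with a gripper value outside its range is refused whole. The fingers move at their own pace and stop on an object; FORCE is the grip in N (left out, the last holds). Time passes only in rows, so rows that repeat a pose let the fingers close. It gives the time, the measured TCP pose, the force and the opening at its end, in the units of the state.
- status.sense(): the state, without advancing time (a new reading comes with each control period).
- optics.read_camera(name): name is "side" or "top" or "wrist"; returns a dict with "image" (400x640x3 uint8, blue, green, red), "fx", "fy", "cx", "cy" (pixels), "rvec" (rotation vector, rad) and "tvec" (3), from world to camera coordinates, as OpenCV has them. Camera axes: x right, y down, z forward; pixel columns grow to the right and rows downward; lengths in m; the calibration is good to about 2 mm. A picture is of the moment at which its call begins. There is no depth.
- ctrl.close_job(): hands the job in, once; it reports no verdict.
Trained networks look in the newest picture that a camera, given by its name, has taken for a name from the list of things; names that differ only in an ending like _2 or _b are one class to them, and where a whole thing is asked for, a point or a joint stands for the part that bears it (a point fixed in the world has none). Each returns a list of dicts, best first, with "confidence" (0 to 1); they miss things now and then, are a little off and sometimes report something else, mostly with a low value. They report only what shows in the picture. A call takes as long as a camera call. They do not tell look-alikes from the thing itself.
- spotter.silhouettes(camera, label): "region" (400x640 bool, what is visible of it) and "bbox" ([left, top, right, bottom] in pixels, round what is visible of it).
The state is a dict: "time_s": time; "joints": joint angles; "joint_velocities": joint speeds; "effort": joint torques, N m; "eef_pos": TCP position; "orientation": TCP orientation; "ft_force": force on the tool from outside, world axes, zero at the start; "ft_torque": the same for the moment, N m; "opening": opening from 0.0 (shut) to 1.0 (fully open).
Only numpy, scipy, OpenCV 4.12 (cv2) and the standard library are available. Lean on these libraries where they do the work, as an engineer would, in place of code of your own. Each camera call takes 0.05 s, during which the arm holds its last target.

## Working session

There is one attempt and no reset: what is moved stays moved. The work goes in short steps, Python scripts to look and compute and a shell command to move; the robot and the scene stay as the last step left them, time stands still between calls to the robot, and variables do not carry over. Pictures are saved under pics/ and viewed, and the job is handed in when it is done.

```bash
mkdir -p pics; ls
python3 - <<'E'
from bench import status, optics, ctrl, spotter
import cv2
print(status.sense()); print(ctrl.tip_reach)
for c in ["side","top","wrist"]:
    r=optics.read_camera(c)
    cv2.imwrite(f"pics/{c}0.png",r["image"])
    print(c,r["fx"],r["fy"],r["cx"],r["cy"],r["rvec"],r["tvec"])
E
```

```text
pics
{'time_s': 0.0, 'joints': array([-1.24982019e+00,  4.87357433e-02,  9.75832265e-02,  1.62196920e+00,
        8.96986988e-06,  1.44299119e+00]), 'joint_velocities': array([-1.30036873e-03,  2.88157101e-03,  8.77306831e-04,  1.46410401e-04,
        1.96195170e-03, -5.70960928e-05]), 'effort': array([-7.25448317e-04, -3.38778269e+01,  3.20016718e+01,  2.01947952e-02,
       -2.12933764e-04,  1.40428778e-06]), 'eef_pos': array([ 0.22770372, -0.47282553,  0.40351715]), 'orientation': array([-0.45042365,  1.97490335, -1.9702186 ]), 'ft_force': array([0.25337983, 0.44761603, 0.59970921]), 'ft_torque': array([-0.03292206,  0.02202491, -0.00521035]), 'opening': 1.0005326775373244}
0.1734
side 444.0849990748873 444.0849990748873 315.98299105931454 199.46534155535082 [ 0.68582651 -2.65608626  1.11793993] [0.50508626 0.29884166 0.99326087]
top 429.0746417997092 429.0746417997092 322.51179162533407 204.81719443894366 [ 2.19109562 -2.16991267  0.05582069] [0.02109004 0.58145979 0.96667627]
wrist 349.9844724359147 349.9844724359147 319.39937919044075 202.01161446984827 [-2.44336717  1.53524704  0.22823279] [-0.52403352 -0.03604084  0.38011031]
```

View pics/side0.png

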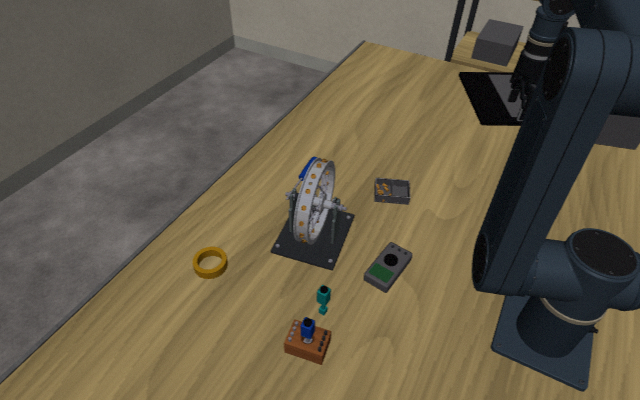

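View pics/top0.png

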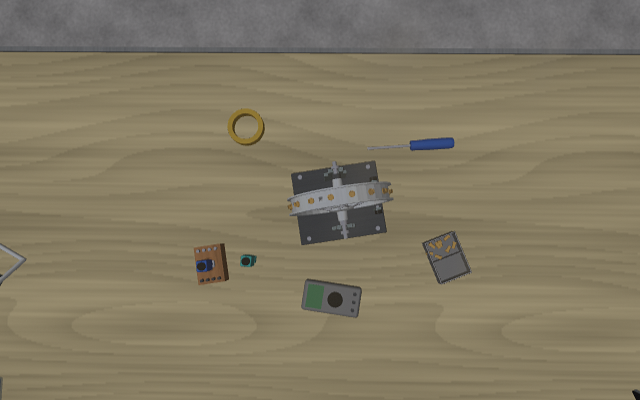

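View pics/wrist0.png

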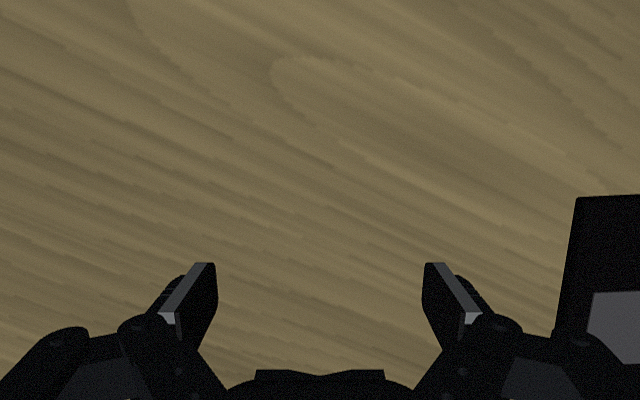

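```bash
cat > h.py <<'E'
from bench import status, optics, ctrl, spotter
import cv2, numpy as np
from scipy.spatial.transform import Rotation as R
def cam(n):
    r=optics.read_camera(n); r["R"]=R.from_rotvec(np.array(r["rvec"])).as_matrix(); r["t"]=np.array(r["tvec"])
    return r
def proj(r,P):
    P=np.atleast_2d(P); c=P@r["R"].T+r["t"]
    return np.c_[r["fx"]*c[:,0]/c[:,2]+r["cx"], r["fy"]*c[:,1]/c[:,2]+r["cy"]]
def ray(r,uv):
    d=np.array([(uv[0]-r["cx"])/r["fx"],(uv[1]-r["cy"])/r["fy"],1.0])
    d=r["R"].T@d; o=-r["R"].T@r["t"]; return o,d/np.linalg.norm(d)
def onz(r,uv,z):
    o,d=ray(r,uv); return o+d*(z-o[2])/d[2]
def crop(img,x0,y0,x1,y1,s,name):
    c=img[max(y0,0):y1,max(x0,0):x1]; cv2.imwrite("pics/"+name,cv2.resize(c,None,fx=s,fy=s,interpolation=cv2.INTER_CUBIC))
def tool():
    s=status.sense(); M=R.from_rotvec(s["orientation"]).as_matrix()
    return s,np.array(s["eef_pos"]),M
E
python3 - <<'E'
from h import *
s,p,M=tool(); print(M.round(3))
rt=cam("top"); rs=cam("side")
for n,r in (("top",rt),("side",rs)):
    for l in ["driver_grip","stand","screwdriver","tape","meter"]:
        for d in spotter.silhouettes(n,l)[:3]:
            m=d["region"]; ys,xs=np.nonzero(m)
            print(n,l,round(d["confidence"],2),d["bbox"],m.sum(),xs.mean().round(1),ys.mean().round(1), onz(r,(xs.mean(),ys.mean()),0).round(3))
crop(rt["image"],170,220,290,310,6,"t_drv.png"); crop(rs["image"],260,270,360,370,6,"s_drv.png")
crop(rt["image"],270,150,410,255,5,"t_wheel.png"); crop(rs["image"],260,140,370,280,4,"s_wheel.png")
np.save("camtop.npy",rt,allow_pickle=True);np.save("camside.npy",rs,allow_pickle=True)
E
```

```text
[[-0.901 -0.001  0.434]
 [-0.434  0.002 -0.901]
 [-0.    -1.    -0.002]]
top driver_grip 0.59 [243.0, 254.4, 255.4, 268.2] 150 247.7 259.9 [0.452 0.2   0.   ]
top driver_grip 0.49 [197.4, 255.9, 214.4, 272.0] 214 204.8 264.5 [0.44 0.3  0.  ]
top stand 0.81 [294.1, 159.7, 387.6, 244.9] 3658 338.5 204.9 [ 0.583 -0.01   0.   ]
top screwdriver 0.72 [368.7, 138.4, 460.4, 152.6] 664 422.3 144.2 [ 0.728 -0.207  0.   ]
top tape 0.95 [227.3, 107.8, 259.8, 144.5] 594 245.6 126.2 [0.768 0.212 0.   ]
top meter 0.96 [300.1, 278.6, 362.0, 318.7] 1786 331.1 297.4 [0.368 0.005 0.   ]
top meter 0.29 [367.6, 136.5, 457.8, 152.2] 528 425.3 144.0 [ 0.728 -0.214  0.   ]
side driver_grip 0.84 [297.2, 315.1, 313.9, 340.6] 256 306.7 328.3 [0.465 0.245 0.   ]
side driver_grip 0.83 [314.3, 287.0, 330.5, 317.9] 325 322.7 298.4 [0.471 0.159 0.   ]
side driver_grip 0.32 [283.4, 323.5, 331.3, 360.3] 1216 306.9 343.3 [0.447 0.276 0.   ]
side stand 0.64 [272.7, 189.9, 354.3, 271.6] 2840 314.2 238.3 [0.578 0.006 0.   ]
side screwdriver 0.5 [294.6, 156.5, 314.0, 185.2] 104 303.1 172.4 [ 0.736 -0.211  0.   ]
side tape 0.87 [192.2, 248.3, 228.4, 279.7] 677 209.5 262.4 [0.77  0.205 0.   ]
side meter 0.59 [362.1, 238.4, 416.5, 293.4] 1427 387.1 266.8 [ 0.372 -0.002  0.   ]
```

View pics/t_drv.png

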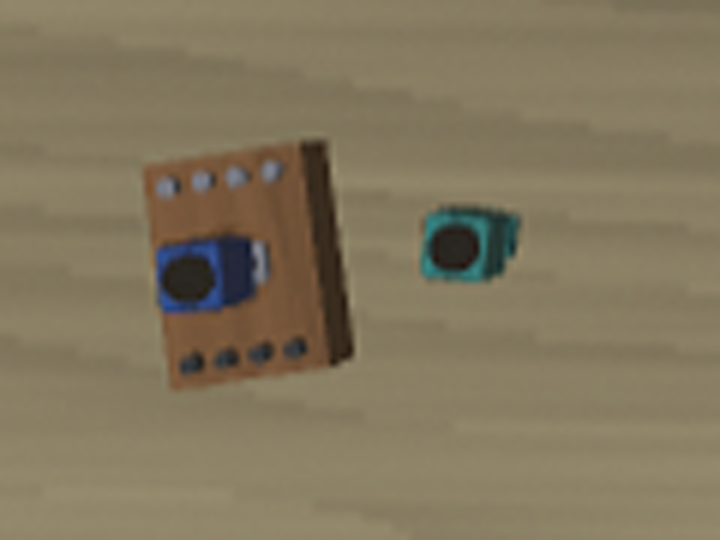

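View pics/s_drv.png

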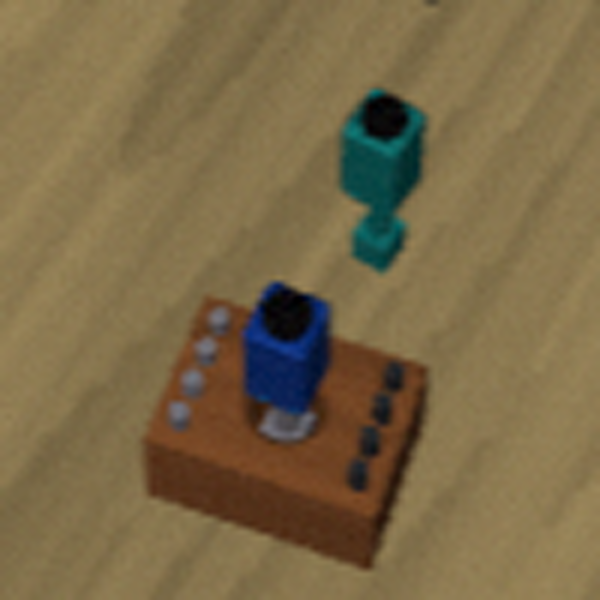

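View pics/t_wheel.png

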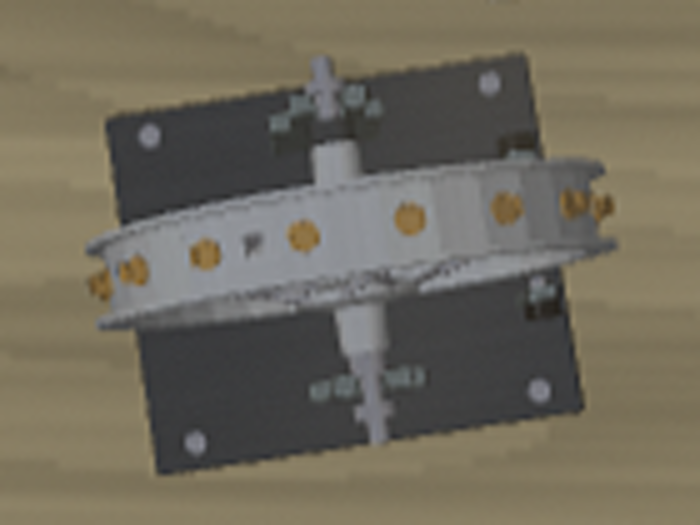

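View pics/s_wheel.png

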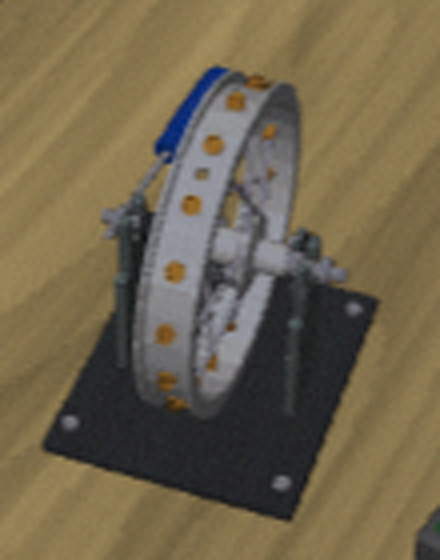

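Run:
```python
from h import *
s,p,M=tool(); r=cam("wrist")
o=-r["R"].T@r["t"]; print("cam in tool",(M.T@(o-p)).round(4)); print((M.T@r["R"].T).round(3)) # columns cam axes in tool
rt=np.load("camtop.npy",allow_pickle=True).item(); rs=np.load("camside.npy",allow_pickle=True).item()
print("top cam",-rt["R"].T@rt["t"],"side",-rs["R"].T@rs["t"])
# base corners
u=np.array([(107,118),(523,52),(582,408),(158,474)])/5+[270,150]
for uv in u: print(onz(rt,uv,0.01).round(4))
# block top corners
u=np.array([(143,165),(303,143),(333,365),(172,388)])/6+[170,220]
B=[onz(rt,uv,0.04)[:2] for uv in u]; print(np.round(B,4),np.mean(B,0), [np.linalg.norm(B[i]-B[i-1]).round(4) for i in range(4)])
u=np.array([(210,300),(427,370),(375,512),(147,440)])/6+[260,270]
B=[onz(rs,uv,0.04)[:2] for uv in u]; print(np.round(B,4),np.mean(B,0), [np.linalg.norm(B[i]-B[i-1]).round(4) for i in range(4)])
# driver top
print("drv top", onz(rt,np.array([190,276])/6+[170,220],0.098), onz(rs,np.array([287,314])/6+[260,270],0.098))
```

```text
cam in tool [-0.0751  0.0301 -0.0002]
[[ 0.     0.957  0.289]
 [-0.001 -0.289  0.957]
 [ 1.    -0.     0.001]]
top cam [0.5161236  0.01167391 1.00323649] side [0.21518743 0.68521365 0.90286337]
[0.6542 0.1002 0.01  ]
[ 0.6868 -0.0935  0.01  ]
[ 0.5213 -0.1211  0.01  ]
[0.4889 0.0742 0.01  ]
[[0.4812 0.3144]
 [0.49   0.2545]
 [0.4079 0.2412]
 [0.3987 0.301 ]] [0.44444005 0.27776554] [np.float64(0.0835), np.float64(0.0605), np.float64(0.0832), np.float64(0.0606)]
[[0.4862 0.2597]
 [0.4049 0.2462]
 [0.3961 0.3019]
 [0.4777 0.3171]] [0.44121621 0.28125079] [np.float64(0.058), np.float64(0.0824), np.float64(0.0563), np.float64(0.083)]
drv top [0.44471307 0.2784211  0.098     ] [0.44270351 0.28029269 0.098     ]
```

```bash
R='{"tx":-0.528,"ty":-0.06,"tz":-0.267}'; python3 -m inch '[{"tx":-0.1,"ty":-0.06,"tz":-0.05},{"tx":-0.25,"ty":-0.06,"tz":-0.12},{"tx":-0.25,"ty":-0.06,"tz":-0.12},{"tx":-0.25,"ty":-0.06,"tz":-0.12},{"tx":-0.25,"ty":-0.06,"tz":-0.12}]'; python3 -c "
from h import *
s,p,M=tool();print(s['joints'].round(3),s['ft_force'].round(2),s['ft_torque'].round(3),p.round(4),s['time_s'])"
```

```text
[-1.25   0.048  0.099  1.622 -0.     1.443] [ 0.73 -0.04 -0.36] [ 0.024 -0.034 -0.015] [ 0.2278 -0.473   0.4047] 0.8schema error: expected keys tx, ty, tz, ax, ay, az, jaw
```

```bash
cat > st.py <<'E'
from h import *
s,p,M=tool();print('j',s['joints'].round(3),'F',np.round(s['ft_force'],2),'T',np.round(s['ft_torque'],3),'p',p.round(4),'open',round(s['opening'],3),'t',s['time_s']);print(M.round(3).tolist())
E
python3 -m inch '[{"tx":-0.25,"ty":-0.06,"tz":-0.13,"ax":0,"ay":0,"az":0,"jaw":-1},{"tx":-0.25,"ty":-0.06,"tz":-0.13,"ax":0,"ay":0,"az":0,"jaw":-1},{"tx":-0.25,"ty":-0.06,"tz":-0.13,"ax":0,"ay":0,"az":0,"jaw":-1},{"tx":-0.25,"ty":-0.06,"tz":-0.13,"ax":0,"ay":0,"az":0,"jaw":-1},{"tx":-0.25,"ty":-0.06,"tz":-0.13,"ax":0,"ay":0,"az":0,"jaw":-1}]'; python3 st.py
```

```text
time_s: 1.3
eef_pos: [0.375, -0.2756, 0.4574]
orientation: [-0.449, 1.972, -1.973]
ft_force: [0.7, -0.2, 1.0]
opening: 1.003
j [-0.778 -0.087  0.072  1.729  0.     1.915] F [ 0.68 -0.16  1.  ] T [-0.034 -0.031  0.02 ] p [ 0.375  -0.2756  0.4574] open 1.003 t 1.3
[[-0.901, 0.001, 0.433], [-0.433, -0.001, -0.901], [-0.0, -1.0, 0.001]]
```

```bash
python3 -m inch '[{"tx":-0.308,"ty":0,"tz":-0.157,"ax":0,"ay":-8,"az":0,"jaw":-0.4},{"tx":-0.308,"ty":0,"tz":-0.157,"ax":0,"ay":-16,"az":0,"jaw":-0.4},{"tx":-0.308,"ty":0,"tz":-0.157,"ax":0,"ay":-24,"az":0,"jaw":-0.4},{"tx":-0.308,"ty":0,"tz":-0.157,"ax":0,"ay":-32,"az":0,"jaw":-0.4},{"tx":-0.308,"ty":0,"tz":-0.157,"ax":0,"ay":-40,"az":0,"jaw":-0.4}]'; python3 st.py
```

```text
time_s: 1.8
eef_pos: [0.5264, -0.0762, 0.4575]
orientation: [-0.981, 1.509, -1.512]
ft_force: [-0.1, -1.1, 0.1]
opening: 0.698
j [-2.700e-01  8.600e-02  2.450e-01  1.728e+00 -1.000e-03  1.720e+00] F [-0.14 -1.14  0.13] T [-0.013 -0.092  0.015] p [ 0.5264 -0.0762  0.4575] open 0.698 t 1.8
[[-0.406, 0.002, 0.914], [-0.914, -0.001, -0.406], [0.0, -1.0, 0.002]]
```

Run:
```python
from h import *
s,p,M=tool(); d=np.array([0.585,0.0,0.46])-p; print((M.T@d).round(4))
```

```text
[-0.0935 -0.0025  0.0225]
```

```bash
python3 -m inch '[{"tx":-0.094,"ty":0,"tz":0.023,"ax":0,"ay":-8,"az":0,"jaw":-0.4},{"tx":-0.094,"ty":0,"tz":0.023,"ax":0,"ay":-16,"az":0,"jaw":-0.4},{"tx":-0.094,"ty":0,"tz":0.023,"ax":0,"ay":-16,"az":0,"jaw":-0.4},{"tx":-0.094,"ty":0,"tz":0.023,"ax":0,"ay":-16,"az":0,"jaw":-0.4}]'; python3 st.py
python3 - <<'E'
from h import *
r=cam("wrist"); cv2.imwrite("pics/w1.png",r["image"]); np.save("camw1.npy",r,allow_pickle=True)
E
```

```text
time_s: 2.2
eef_pos: [0.5862, 0.0014, 0.4565]
orientation: [-1.142, 1.309, -1.311]
ft_force: [-0.4, 0.4, -0.3]
opening: 0.7
j [-1.120e-01  2.350e-01  4.100e-01  1.747e+00 -1.000e-03  1.597e+00] F [-0.35  0.41 -0.32] T [ 0.021  0.036 -0.007] p [0.5862 0.0014 0.4565] open 0.7 t 2.2
[[-0.137, -0.0, 0.991], [-0.991, -0.001, -0.137], [0.001, -1.0, -0.0]]
```

View pics/w1.png

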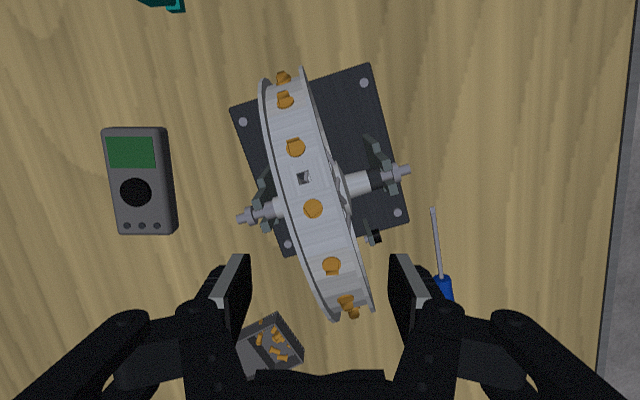

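Run:
```python
from h import *
r=np.load("camw1.npy",allow_pickle=True).item()
crop(r["image"],220,55,420,205,4,"w1a.png"); crop(r["image"],250,160,390,280,5,"w1b.png")
```

```text
(no output)
```

View pics/w1a.png

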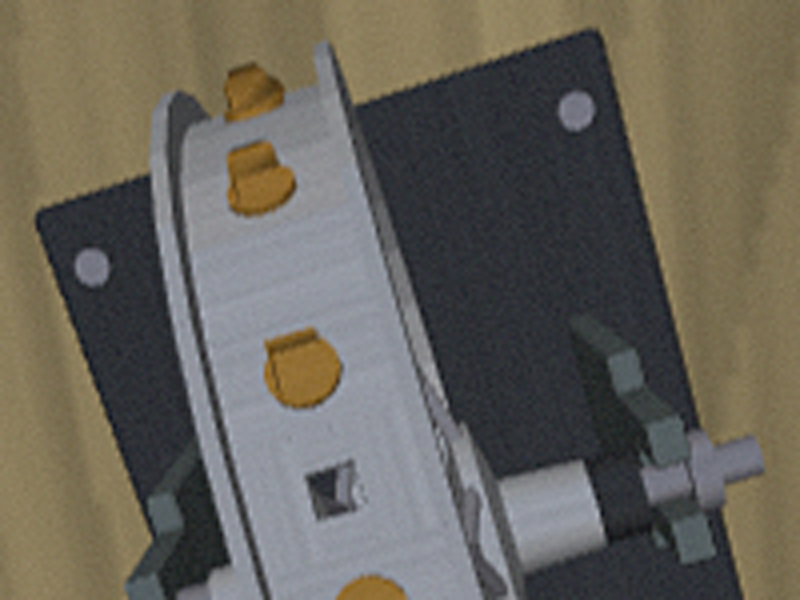

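View pics/w1b.png

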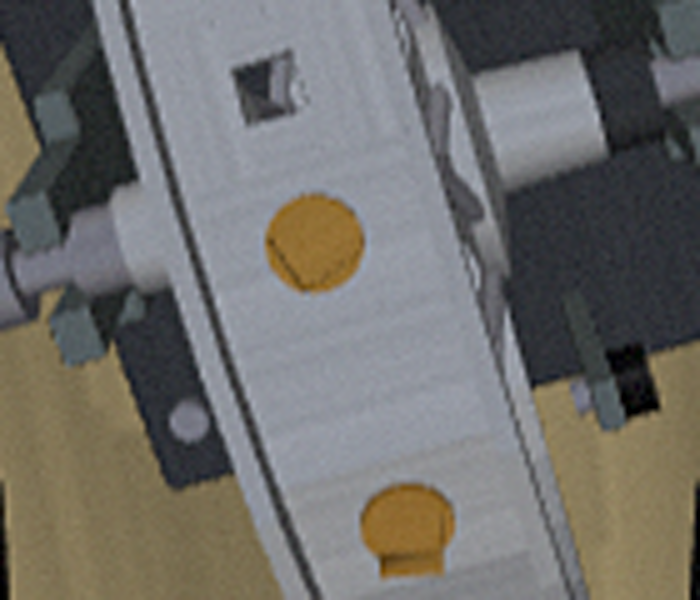

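```bash
cat > fit.py <<'E'
from h import *
from scipy.optimize import least_squares
W=np.load("camw1.npy",allow_pickle=True).item(); T=np.load("camtop.npy",allow_pickle=True).item(); S=np.load("camside.npy",allow_pickle=True).item()
def rim(deg,rad,d): a=np.radians(deg); return [d,rad*np.sin(a),0.125+rad*np.cos(a)]
def pts(d,k):
    base=lambda sx,sy:[sx*.085,sy*.1,.01]
    if k=='w': return [base(-1,1),base(1,1),base(-1,-1),rim(11.25,.1015,d),rim(-11.25,.1015,d),rim(33.75,.1015,d),rim(22.5,.1,d)]
    return [base(1,1),base(1,-1),base(-1,-1),base(-1,1),rim(11.25,.105,d),rim(-11.25,.105,d),rim(33.75,.105,d),rim(22.5,.1,d)]
uvw=np.array([(38/4+220,215/4+55),(600/4+220,30/4+55),(172/5+250,488/5+160),(315/5+250,243/5+160),(407/5+250,520/5+160),(303/4+220,370/4+55),(331/4+220,491/4+55)])
uvt=np.array([(107,118),(523,52),(582,408),(158,474),(304,236),(410,218),(206,255),(253,243)])/5+[270,150]
def wld(q,P):
    c,s=np.cos(q[2]),np.sin(q[2]); P=np.array(P); return P@np.array([[c,s,0],[-s,c,0],[0,0,1]])+[q[0],q[1],q[4] if len(q)>4 else 0]
def res(q,ks):
    o=[]
    if 'w' in ks: o.append((proj(W,wld(q,pts(q[3],'w')))-uvw).ravel())
    if 't' in ks: o.append((proj(T,wld(q,pts(q[3],'t')))-uvt).ravel())
    return np.concatenate(o)
if __name__=="__main__":
  for ks in ['w','t','wt']:
    f=least_squares(res,[.588,-.01,.166,0],args=(ks,)); print(ks,f.x.round(4),np.degrees(f.x[2]).round(2)); print(f.fun.reshape(-1,2).round(1).tolist())
E
python3 fit.py
```

```text
w [ 0.5917 -0.0084  0.1636 -0.0039] 9.37
[[-1.7, -1.2], [0.9, -2.1], [-0.1, 1.2], [-0.3, 0.3], [0.1, 1.3], [-0.4, 0.1], [1.1, 0.0]]
t [ 0.5879 -0.0104  0.1637 -0.0029] 9.38
[[-0.8, -0.5], [0.7, -0.5], [0.8, 0.4], [-0.1, 0.5], [-0.4, -0.2], [0.7, -0.0], [-1.0, -0.1], [0.2, 0.4]]
wt [ 0.5906 -0.0087  0.1617 -0.0032] 9.26
[[-2.4, -0.9], [0.2, -1.5], [-1.0, 1.5], [-0.7, 0.7], [-0.4, 1.7], [-0.7, 0.5], [0.7, 0.5], [-1.4, -1.8], [0.1, -1.6], [0.0, -0.7], [-0.9, -0.7], [-1.3, -1.5], [-0.1, -1.4], [-1.9, -1.5], [-0.6, -1.0]]
```

Run:
```python
from h import *
r=np.load("camw1.npy",allow_pickle=True).item()
im=r["image"]
o=[]
for (x,y) in ((313,208),(331,268)):
    c=im[y-18:y+18,x-18:x+18]; c=cv2.resize(c,None,fx=11,fy=11,interpolation=cv2.INTER_CUBIC).astype(float)
    c=np.clip((c-20)*1.6,0,255); o.append(c)
cv2.imwrite("pics/w1n.png",np.hstack(o))
```

```text
[ WARN:0@0.048] global loadsave.cpp:1063 imwrite_ Unsupported depth image for selected encoder is fallbacked to CV_8U.
```

View pics/w1n.png

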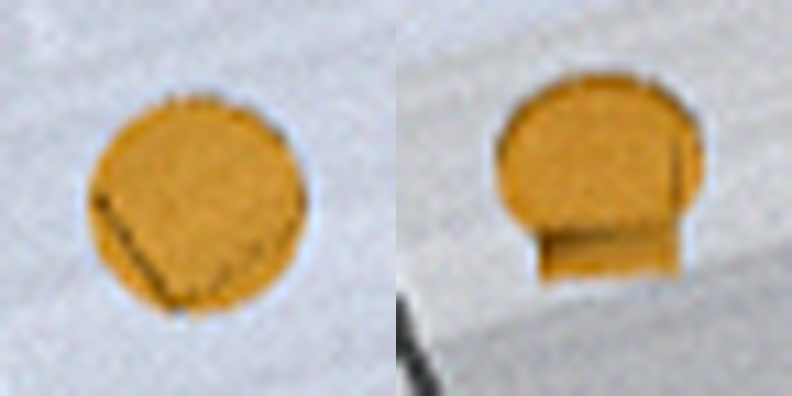

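Run:
```python
from h import *
r=np.load("camw1.npy",allow_pickle=True).item()
q=[.5906,-.0087,np.radians(9.3),-.0033]
cy,sy=np.cos(q[2]),np.sin(q[2]); ex=np.array([cy,sy,0]); ey=np.array([-sy,cy,0]); ez=np.array([0,0,1.])
hub=np.array([q[0],q[1],.125])+ex*q[3]
for n,deg,c,segs in (("n1",11.25,(313,208),[((100,200),(175,305)),((175,305),(295,210))]),("n2",-11.25,(331,268),[((144,240),(279,225)),((279,140),(279,225))])):
    a=np.radians(deg); A=np.sin(a)*ey+np.cos(a)*ez; P=hub+A*.107
    e2=np.cross(A,ex)  # ccw seen from outside
    print(n,"bed centre",(hub+A*.1).round(4),"axis",A.round(4), proj(r,[P,hub+A*.1]).round(1).tolist())
    for s in segs:
        X=[]
        for u in s:
            uv=np.array(u)/11+np.array(c)-18; o,d=ray(r,uv); X.append(o+d*((P-o)@A)/(d@A))
        v=X[1]-X[0]; print(" len mm",np.linalg.norm(v)*1e3, "ang mod90", np.degrees(np.arctan2(v@e2,v@ex))%90)
```

```text
n1 bed centre [0.5842 0.01   0.2231] axis [-0.0315  0.1925  0.9808] [[311.4, 210.5], [312.3, 209.0]]
 len mm 6.953868775870664 ang mod90 18.52257092974702
 len mm 8.299559957743188 ang mod90 21.947948246144723
n2 bed centre [ 0.5905 -0.0285  0.2231] axis [ 0.0315 -0.1925  0.9808] [[331.6, 271.2], [330.6, 264.2]]
 len mm 7.707521165213678 ang mod90 78.44324615708301
 len mm 5.9993448868303565 ang mod90 74.5713036080723
```

```bash
python3 -m inch '[{"tx":-0.256,"ty":0,"tz":-0.179,"ax":0,"ay":-8.5,"az":0,"jaw":-0.4},{"tx":-0.256,"ty":0,"tz":-0.179,"ax":0,"ay":-17,"az":0,"jaw":-0.4},{"tx":-0.256,"ty":0,"tz":-0.179,"ax":0,"ay":-25.5,"az":0,"jaw":-0.4},{"tx":-0.256,"ty":0,"tz":-0.179,"ax":0,"ay":-34,"az":0,"jaw":-0.4},{"tx":-0.256,"ty":0.0,"tz":-0.179,"ax":0,"ay":-42.5,"az":0,"jaw":-0.4}]'; python3 st.py
python3 - <<'E'
from h import *
s,p,M=tool(); d=np.array([0.4435,0.279,0.32])-p; print((M.T@d).round(4))
E
```

```text
time_s: 2.75
eef_pos: [0.4709, 0.2227, 0.4579]
orientation: [-1.436, 0.751, -0.756]
ft_force: [0.6, -0.5, 0.3]
opening: 0.7
j [ 0.313  0.057  0.215  1.727 -0.002  1.28 ] F [ 0.65 -0.45  0.26] T [ 0.004 -0.063  0.001] p [0.4709 0.2227 0.4579] open 0.7 t 2.75
[[0.568, 0.002, 0.823], [-0.823, -0.001, 0.568], [0.002, -1.0, 0.001]]
[-0.0622  0.1377  0.0093]
```

```bash
python3 -m inch '[{"tx":-0.062,"ty":0.05,"tz":0.009,"ax":0,"ay":-8.5,"az":0,"jaw":-0.4},{"tx":-0.062,"ty":0.1,"tz":0.009,"ax":0,"ay":-17,"az":0,"jaw":-0.4},{"tx":-0.062,"ty":0.137,"tz":0.009,"ax":0,"ay":-25.5,"az":0,"jaw":-0.4},{"tx":-0.062,"ty":0.137,"tz":0.009,"ax":0,"ay":-34,"az":0,"jaw":-0.4},{"tx":-0.062,"ty":0.137,"tz":0.009,"ax":0,"ay":-42.5,"az":0,"jaw":-0.4}]' | head -2; 
python3 -m inch '[{"tx":0,"ty":0,"tz":0,"ax":0,"ay":-8.5,"az":0,"jaw":-0.4},{"tx":0,"ty":0,"tz":0,"ax":0,"ay":-17,"az":0,"jaw":-0.4},{"tx":0,"ty":0,"tz":0,"ax":0,"ay":-25.5,"az":0,"jaw":-0.4},{"tx":0,"ty":0,"tz":0,"ax":0,"ay":-34,"az":0,"jaw":-0.4},{"tx":0,"ty":0,"tz":0,"ax":0,"ay":-42.5,"az":0,"jaw":-0.4}]' |head -2; 
python3 -m inch '[{"tx":0,"ty":0,"tz":0,"ax":0,"ay":-8.5,"az":0,"jaw":-0.4},{"tx":0,"ty":0,"tz":0,"ax":0,"ay":-17,"az":0,"jaw":-0.4},{"tx":0,"ty":0,"tz":0,"ax":0,"ay":-25.5,"az":0,"jaw":-0.4},{"tx":0,"ty":0,"tz":0,"ax":0,"ay":-34,"az":0,"jaw":-0.4},{"tx":0,"ty":0,"tz":0,"ax":0,"ay":-42.5,"az":0,"jaw":-0.4}]' |head -2; 
python3 -m inch '[{"tx":0,"ty":0,"tz":0,"ax":0,"ay":-8.5,"az":0,"jaw":-0.4},{"tx":0,"ty":0,"tz":0,"ax":0,"ay":-17,"az":0,"jaw":-0.4},{"tx":0,"ty":0,"tz":0,"ax":0,"ay":-25.5,"az":0,"jaw":-0.4},{"tx":0,"ty":0,"tz":0,"ax":0,"ay":-25.5,"az":0,"jaw":-0.4}]' |head -2; 
python3 st.py
python3 - <<'E'
from h import *
r=cam("wrist"); cv2.imwrite("pics/w2.png",r["image"]); np.save("camw2.npy",r,allow_pickle=True)
E
```

```text
time_s: 3.25
eef_pos: [0.4414, 0.2765, 0.3165]
time_s: 3.75
eef_pos: [0.4415, 0.2747, 0.3173]
time_s: 4.25
eef_pos: [0.4417, 0.2729, 0.3182]
time_s: 4.65
eef_pos: [0.4419, 0.2713, 0.319]
j [ 0.422  0.031 -0.089  1.454 -0.004 -1.288] F [0.87 0.72 0.13] T [ 0.012 -0.002  0.008] p [0.4419 0.2713 0.319 ] open 0.7 t 4.65
[[-0.138, -0.001, -0.99], [0.99, -0.004, -0.138], [-0.004, -1.0, 0.001]]
```

View pics/w2.png

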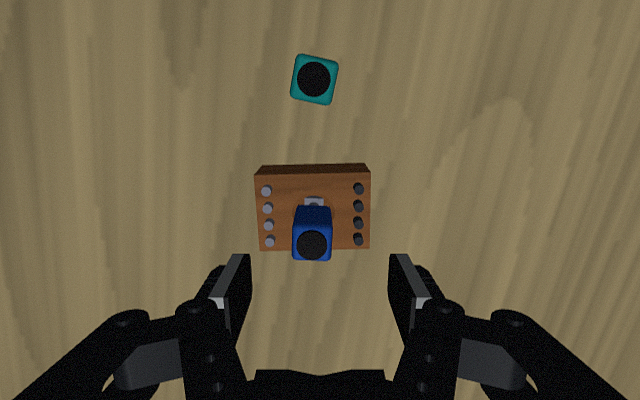

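Run:
```python
from h import *
r=np.load("camw2.npy",allow_pickle=True).item()
crop(r["image"],235,150,390,270,5,"w2b.png")
s,p,M=tool(); 
print("drv top by wrist", onz(r,(312,245),0.098).round(4))
```

```text
drv top by wrist [0.4459 0.282  0.098 ]
```

View pics/w2b.png

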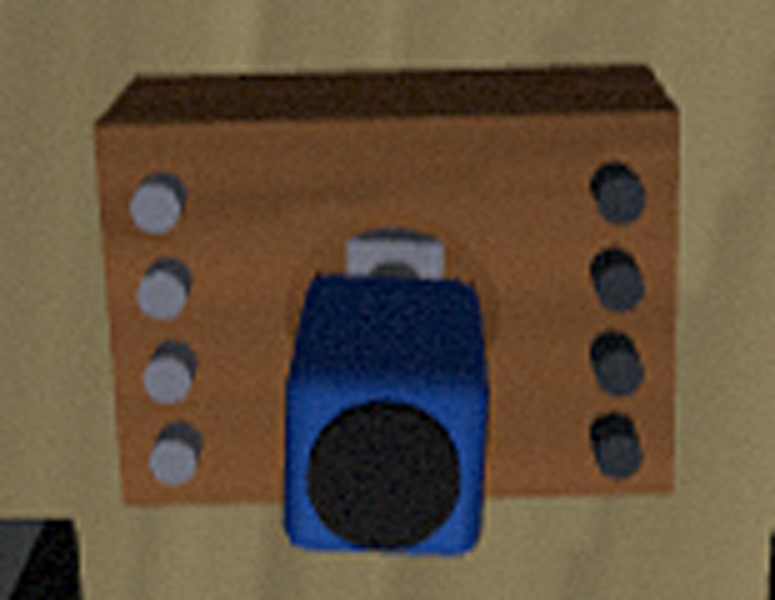

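```bash
python3 - <<'E'
from h import *
r=np.load("camw2.npy",allow_pickle=True).item()
B=[onz(r,np.array(c)/5+[235,150],0.04)[:2] for c in ((97,125),(680,112),(672,492),(123,503))]
print(np.round(B,4),np.mean(B,0).round(4))
E
python3 -m inch '[{"tx":0.009,"ty":0.03,"tz":-0.004,"ax":0,"ay":1.7,"az":0,"jaw":-0.4},{"tx":0.009,"ty":0.06,"tz":-0.004,"ax":0,"ay":1.7,"az":0,"jaw":-0.4},{"tx":0.009,"ty":0.083,"tz":-0.004,"ax":0,"ay":1.7,"az":0,"jaw":-0.4},{"tx":0.009,"ty":0.083,"tz":-0.004,"ax":0,"ay":1.7,"az":0,"jaw":-0.4}]' 
python3 st.py
```

```text
[[0.4924 0.2584]
 [0.4089 0.2448]
 [0.3993 0.3039]
 [0.4833 0.3174]] [0.446  0.2812]
time_s: 5.1
eef_pos: [0.4428, 0.279, 0.232]
orientation: [-1.158, -1.275, 1.294]
ft_force: [-1.4, 0.1, -1.0]
opening: 0.699
j [ 0.435  0.084 -0.207  1.29  -0.004 -1.239] F [-1.44  0.09 -0.97] T [-0.017 -0.02  -0.003] p [0.4428 0.279  0.232 ] open 0.699 t 5.1
[[-0.103, -0.008, -0.995], [0.995, -0.008, -0.103], [-0.007, -1.0, 0.009]]
```

```bash
cat >> h.py <<'E'
def orient(axis,h):
    """tool y = -axis; tool x projected at heading h deg"""
    y=-np.array(axis,float)/np.linalg.norm(axis); x=np.array([np.cos(np.radians(h)),np.sin(np.radians(h)),0]); x-=y*(x@y); x/=np.linalg.norm(x)
    return np.c_[x,y,np.cross(x,y)]
def delta(P,Md):
    s,p,M=tool(); t=M.T@(np.array(P)-p); a=np.degrees(R.from_matrix(M.T@Md).as_rotvec()); print("t",t.round(4),"a",a.round(2))
E
python3 -c "
from h import *
delta([.4445,.2805,.235],orient([0,0,1],96.2))"
```

```text
t [ 0.0013 -0.003  -0.0019] a [-0.51 -0.3  -0.39]
```

```bash
python3 -m inch '[{"tx":0.0013,"ty":-0.003,"tz":-0.0019,"ax":-0.5,"ay":-0.3,"az":-0.4,"jaw":-0.4},{"tx":0.0013,"ty":-0.003,"tz":-0.0019,"ax":-0.5,"ay":-0.3,"az":-0.4,"jaw":0.2},{"tx":0.0013,"ty":-0.003,"tz":-0.0019,"ax":-0.5,"ay":-0.3,"az":-0.4,"jaw":0.7},{"tx":0.0013,"ty":-0.003,"tz":-0.0019,"ax":-0.5,"ay":-0.3,"az":-0.4,"jaw":1},{"tx":0.0013,"ty":-0.003,"tz":-0.0019,"ax":-0.5,"ay":-0.3,"az":-0.4,"jaw":1}]' 60
python3 -m inch '[{"tx":0,"ty":0,"tz":0,"ax":0,"ay":0,"az":0,"jaw":1},{"tx":0,"ty":0,"tz":0,"ax":0,"ay":0,"az":0,"jaw":1}]' 60
python3 st.py
```

```text
time_s: 5.6
eef_pos: [0.4452, 0.2808, 0.237]
orientation: [-1.157, -1.291, 1.286]
ft_force: [-0.4, -0.3, 5.2]
opening: 0.273
time_s: 5.8
eef_pos: [0.4452, 0.2809, 0.237]
orientation: [-1.157, -1.291, 1.286]
ft_force: [0.4, 0.3, 2.8]
opening: 0.271
j [ 0.435  0.08  -0.202  1.285  0.    -1.243] F [0.43 0.25 2.75] T [-0.003  0.054 -0.037] p [0.4452 0.2809 0.237 ] open 0.271 t 5.8
[[-0.108, 0.003, -0.994], [0.994, 0.001, -0.108], [0.001, -1.0, -0.003]]
```

```bash
python3 -m inch '[{"tx":0,"ty":-0.03,"tz":0,"ax":0,"ay":0,"az":0,"jaw":1},{"tx":0,"ty":-0.07,"tz":0,"ax":0,"ay":0,"az":0,"jaw":1},{"tx":0,"ty":-0.12,"tz":0,"ax":0,"ay":0,"az":0,"jaw":1},{"tx":0,"ty":-0.17,"tz":0,"ax":0,"ay":0,"az":0,"jaw":1},{"tx":0,"ty":-0.22,"tz":0,"ax":0,"ay":0,"az":0,"jaw":1}]' 60
python3 -m inch '[{"tx":0,"ty":-0.05,"tz":0,"ax":0,"ay":0,"az":0,"jaw":1},{"tx":0,"ty":-0.05,"tz":0,"ax":0,"ay":0,"az":0,"jaw":1}]' 60
python3 st.py
python3 - <<'E'
from h import *
r=cam("wrist"); cv2.imwrite("pics/w3.png",r["image"]); np.save("camw3.npy",r,allow_pickle=True)
E
```

```text
time_s: 6.3
eef_pos: [0.4442, 0.2805, 0.4579]
orientation: [-1.157, -1.29, 1.287]
ft_force: [1.0, 0.9, -1.7]
opening: 0.275
time_s: 6.5
eef_pos: [0.4441, 0.2804, 0.5163]
orientation: [-1.163, -1.302, 1.277]
ft_force: [0.9, -0.0, -1.1]
opening: 0.273
j [ 0.436  0.1    0.381  1.836  0.    -1.243] F [ 0.9  -0.05 -1.08] T [ 0.052 -0.059 -0.032] p [0.4441 0.2804 0.5163] open 0.273 t 6.5
[[-0.108, 0.014, -0.994], [0.994, 0.007, -0.108], [0.005, -1.0, -0.015]]
```

View pics/w3.png

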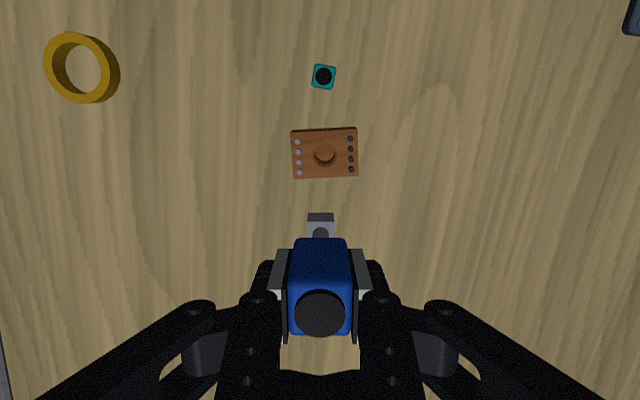

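Run:
```python
from h import *
r=np.load("camw3.npy",allow_pickle=True).item()
s,p,M=tool()
crop(r["image"],270,200,370,345,4,"w3b.png")
def P(tx,ty,tz): return proj(r,p+M@np.array([tx,ty,tz]))[0].round(1)
for a in (-.002,0,.002):
  print(a,"mouth far edge",P(a-.0075,.227,-.0075),P(a-.0075,.227,.0075),"top handle",P(a-.012,.139,-.012),P(a-.012,.139,.012),P(a+.012,.139,-.012),P(a+.012,.139,.012))
```

```text
-0.002 mouth far edge [310.7 206.4] [335.6 206.4] top handle [290.8 268.8] [358.1 268.9] [292.4 326.3] [356.1 326.5]
0 mouth far edge [310.7 209.6] [335.6 209.6] top handle [291.  273.8] [358. 274.] [292.5 330.8] [356. 331.]
0.002 mouth far edge [310.7 212.7] [335.6 212.8] top handle [291.1 278.8] [357.8 279. ] [292.6 335.2] [355.8 335.4]
```

View pics/w3b.png

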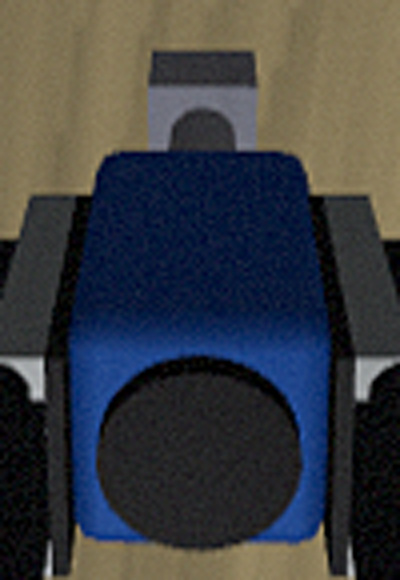

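```bash
cat >> h.py <<'E'
Q=[.5906,-.0087,np.radians(9.3),-.0033]; L=0.227
def nip(n,Q=Q):
    cy,sy=np.cos(Q[2]),np.sin(Q[2]); ex=np.array([cy,sy,0]); ey=np.array([-sy,cy,0]); ez=np.array([0,0,1.])
    hub=np.array([Q[0],Q[1],.125])+ex*Q[3]; a=np.radians(11.25 if n==1 else -11.25)
    A=np.sin(a)*ey+np.cos(a)*ez
    return hub+A*.1,A,ex,np.cross(A,ex)
def orN(n,phi):
    b,A,ex,e2=nip(n); c=np.radians(phi); x=np.cos(c)*ex+np.sin(c)*e2
    return np.c_[x,-A,np.cross(x,-A)]
def goN(n,phi,up,dx=0,de=0):
    """TCP target so mouth is 'up' above bed, shifted dx along axle, de along e2"""
    b,A,ex,e2=nip(n); delta(b+A*(up+L)+ex*dx+e2*de, orN(n,phi))
def phi(n):
    s,p,M=tool(); b,A,ex,e2=nip(n); m=p+M[:,1]*L-b
    print("phi",np.degrees(np.arctan2(M[:,0]@e2,M[:,0]@ex)).round(1),"tilt",np.degrees(np.arccos(-M[:,1]@A)).round(2),"mouth up/ax/e2 mm",(np.array([m@A,m@ex,m@e2])*1e3).round(2),"F up/ax/e2",np.array([s["ft_force"]@A,s["ft_force"]@ex,s["ft_force"]@e2]).round(1),"T ax",(s["ft_torque"]@A).round(3),"j6",s["joints"][5].round(2),"t",round(s["time_s"],2))
E
python3 -c "
from h import *
goN(1,110,.035)"
```

```text
t [-0.2332  0.0327 -0.1067] a [  2.27 -23.09  11.29]
```

```bash
python3 -m inch '[{"tx":-0.047,"ty":0.006,"tz":-0.021,"ax":0.5,"ay":-5,"az":2.5,"jaw":1},{"tx":-0.093,"ty":0.012,"tz":-0.042,"ax":1,"ay":-10,"az":5,"jaw":1},{"tx":-0.14,"ty":0.018,"tz":-0.063,"ax":1.5,"ay":-15,"az":7.5,"jaw":1},{"tx":-0.187,"ty":0.025,"tz":-0.085,"ax":2,"ay":-20,"az":10,"jaw":1},{"tx":-0.233,"ty":0.032,"tz":-0.107,"ax":2.3,"ay":-23,"az":11.3,"jaw":1}]' 60
python3 -c "
from h import *
goN(1,110,.030); phi(1)"
```

```text
time_s: 7.05
eef_pos: [0.5728, 0.0659, 0.4783]
orientation: [-1.049, -1.459, 1.748]
ft_force: [-0.3, 1.1, -3.0]
opening: 0.27
t [-0.0065  0.0045  0.    ] a [-0.3   0.15  0.08]
phi 110.2 tilt 0.31 mouth up/ax/e2 mm [34.48 -3.41  6.  ] F up/ax/e2 [-2.8 -0.1  1.7] T ax -0.047 j6 -2.04 t 7.05
```

```bash
python3 -m inch '[{"tx":-0.0065,"ty":0.0045,"tz":0,"ax":-0.3,"ay":0,"az":0,"jaw":1},{"tx":-0.0065,"ty":0.0095,"tz":0,"ax":-0.3,"ay":0,"az":0,"jaw":1},{"tx":-0.0065,"ty":0.0095,"tz":0,"ax":-0.3,"ay":0,"az":0,"jaw":1},{"tx":-0.0065,"ty":0.0095,"tz":0,"ax":-0.3,"ay":0,"az":0,"jaw":1}]' 60
python3 -c "
from h import *
phi(1)
for c in ('wrist','top','side'):
    r=cam(c); cv2.imwrite('pics/%s4.png'%c,r['image']); np.save('cam%s4.npy'%c,r,allow_pickle=True)
    uv=proj(r,nip(1)[0])[0].astype(int)
    s=24 if c!='wrist' else 40; k=14 if c!='wrist' else 8
    crop(r['image'],uv[0]-s,uv[1]-s,uv[0]+s,uv[1]+s,k,c+'4c.png'); print(c,uv)
"
```

```text
time_s: 7.45
eef_pos: [0.5756, 0.0598, 0.4697]
orientation: [-1.05, -1.465, 1.746]
ft_force: [-0.1, -0.4, -1.4]
opening: 0.273
phi 110.3 tilt 0.15 mouth up/ax/e2 mm [24.71 -0.75  1.91] F up/ax/e2 [-1.5 -0.2 -0.1] T ax -0.044 j6 -2.05 t 7.45
wrist [321 208]
top [330 195]
side [311 175]
```

View pics/wrist4.png

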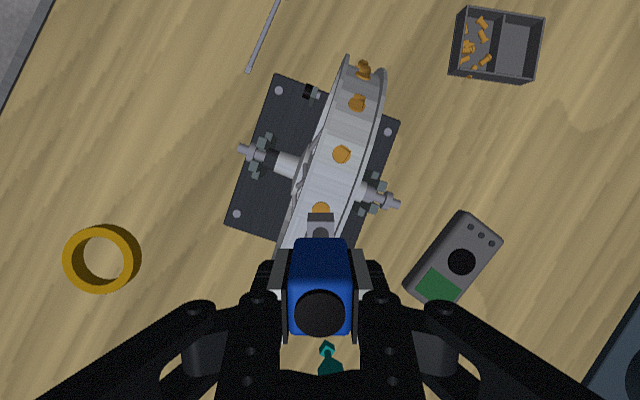

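View pics/top4c.png

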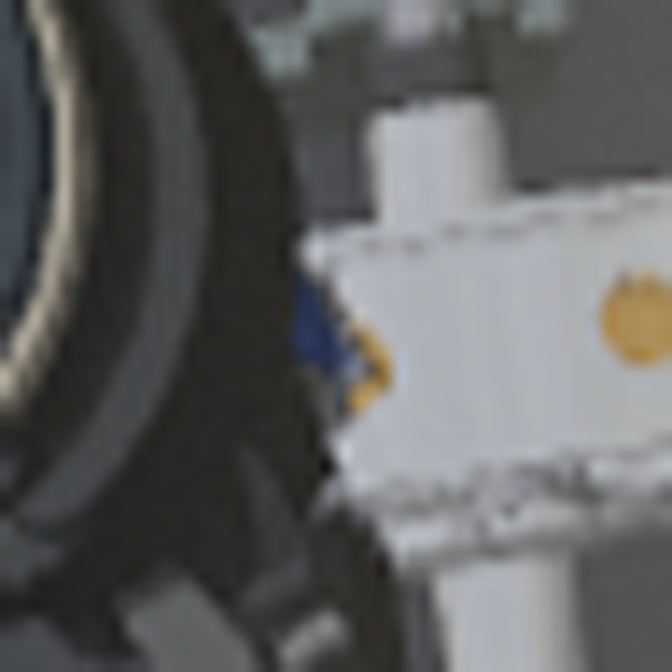

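View pics/side4c.png

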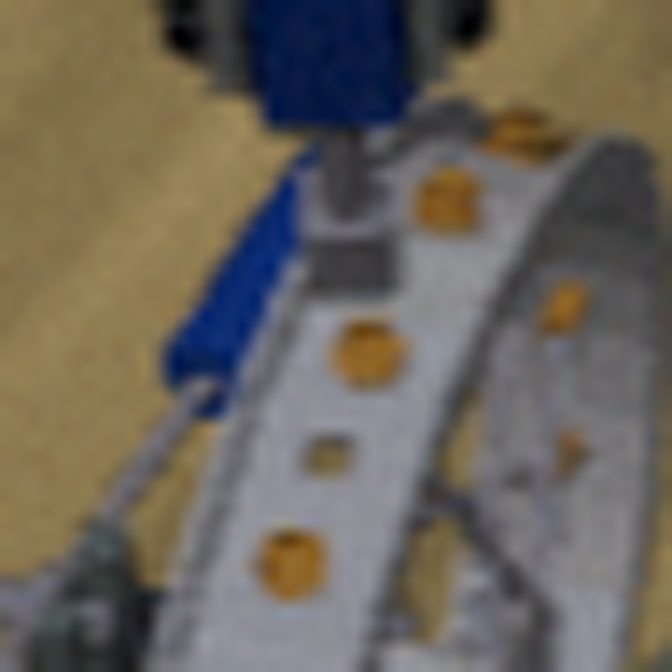

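Run:
```python
from h import *
s,p,M=tool()
r=np.load("camside4.npy",allow_pickle=True).item()
o=np.array([311-24,175-24])
def P(v): return ((proj(r,v)[0]-o+.5)*14-.5).round(0)
print("img scale px/mm approx, 15mm socket")
for sx in(-1,1):
  for sz in (-1,1):
    print("mouth corner",sx,sz,P(p+M@np.array([sx*.0075,L,sz*.0075])), "handle bottom", P(p+M@np.array([sx*.012,L-.046,sz*.012])))
print("mouth c",P(p+M@np.array([0,L,0])))
for n in (1,2):
    b,A,ex,e2=nip(n); print("nip",n,"shoulder",P(b+A*.0015),"head top",P(b+A*.0082)," +1mm ex",P(b+A*.0082+ex*.001)-P(b+A*.0082),"+1mm e2",P(b+A*.0082+e2*.001)-P(b+A*.0082),"+1A",P(b+A*.0092)-P(b+A*.0082))
b,A,ex,e2=nip(1); 
for x in (-.014,.014): print("rim edge at nip1",P(b+ex*x))
```

```text
img scale px/mm approx, 15mm socket
mouth corner -1 -1 [296. 223.] handle bottom [248.  17.]
mouth corner -1 1 [388. 219.] handle bottom [401.   9.]
mouth corner 1 -1 [297. 296.] handle bottom [248. 135.]
mouth corner 1 1 [390. 292.] handle bottom [404. 127.]
mouth c [343. 257.]
nip 1 shoulder [355. 344.] head top [352. 319.]  +1mm ex [-6. -1.] +1mm e2 [-2.  5.] +1A [ 0. -4.]
nip 2 shoulder [434. 198.] head top [437. 164.]  +1mm ex [-6. -2.] +1mm e2 [-2.  2.] +1A [ 0. -5.]
rim edge at nip1 [435. 369.]
rim edge at nip1 [275. 330.]
```

View pics/wrist4c.png

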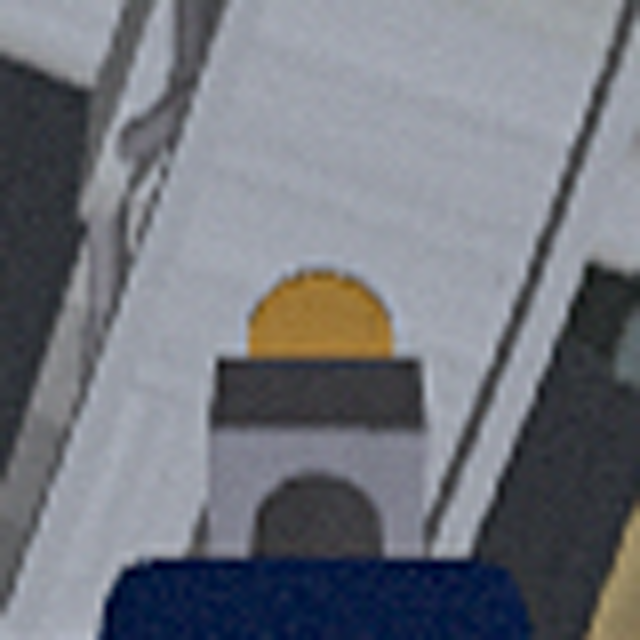

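Run:
```python
from h import *
s,p,M=tool()
r=np.load("camwrist4.npy",allow_pickle=True).item()
def P(v): return proj(r,v)[0].round(2)
a=[P(p+M@np.array([-.0075,L,z])) for z in(-.0075,.0075)]; print("mouth far edge",a)
b,A,ex,e2=nip(1); c=b+A*.0015; print("shoulder",P(c),"ex",P(c+ex*.001)-P(c),"e2",P(c+e2*.001)-P(c),"A",P(c+A*.001)-P(c))
print("top of shoulder circle",min([tuple(P(c+.006*(np.cos(t)*ex+np.sin(t)*e2)))[::-1] for t in np.linspace(0,6.28,60)]))
m=p+M@np.array([0,L,0]); print("+x 1mm at mouth",P(m+M[:,0]*.001)-P(m), "z",P(m+M[:,2]*.001)-P(m))
r=np.load("camtop4.npy",allow_pickle=True).item(); print("top",P(c), P(nip(2)[0]+nip(2)[1]*.008))
```

```text
mouth far edge [array([308.17, 212.71]), array([333.62, 212.69])]
shoulder [321.45 209.64] ex [-1.42 -0.49] e2 [-0.53  1.35] A [0.01 0.48]
top of shoulder circle (np.float64(200.97), np.float64(321.06))
+x 1mm at mouth [0.   1.57] z [1.68 0.  ]
top [329.9  195.85] [352.28 192.1 ]
```

```bash
python3 -c "
from h import *
phi(1); goN(1,110,.0125,-.0003,.0008)"
```

```text
phi 110.2 tilt 0.1 mouth up/ax/e2 mm [ 2.602e+01 -1.000e-02  1.450e+00] F up/ax/e2 [-0.5  0.5  0.4] T ax -0.024 j6 -2.05 t 7.6
t [-0.0003  0.0135  0.0002] a [0.09 0.25 0.05]
```

```bash
python3 -m inch '[{"tx":-0.0003,"ty":0.007,"tz":0,"ax":0,"ay":0.2,"az":0,"jaw":1},{"tx":-0.0003,"ty":0.0135,"tz":0,"ax":0,"ay":0.2,"az":0,"jaw":1},{"tx":-0.0003,"ty":0.0135,"tz":0,"ax":0,"ay":0.2,"az":0,"jaw":1},{"tx":-0.0003,"ty":0.0135,"tz":0,"ax":0,"ay":0.2,"az":0,"jaw":1}]' 60
cat > look.py <<'E'
from h import *
import sys
n=int(sys.argv[1]); tag=sys.argv[2]
phi(n)
r=cam("wrist"); s,p,M=tool(); np.save("camlook.npy",r,allow_pickle=True)
def P(v): return proj(r,v)[0].round(2)
b,A,ex,e2=nip(n); c=b+A*.0015; uv=P(c).astype(int)
crop(r["image"],uv[0]-40,uv[1]-40,uv[0]+40,uv[1]+40,8,tag+".png")
C=lambda u: tuple(((np.array(u)-uv+40)*8).round(0))
print("crop px: mouth far edge",[C(P(p+M@np.array([-.0075,L,z]))) for z in(-.0075,.0075)],"shoulder",C(P(c)))
print("ex",(P(c+ex*.001)-P(c))*8,"e2",(P(c+e2*.001)-P(c))*8,"A",(P(c+A*.001)-P(c))*8)
print("shoulder pts",[C(P(c+.006*(np.cos(t)*M[:,0]+np.sin(t)*M[:,2]))) for t in (np.pi,-np.pi/2,np.pi/2)])
phi(n)
E
python3 look.py 1 w5
```

```text
time_s: 8.0
eef_pos: [0.5762, 0.057, 0.4573]
orientation: [-1.054, -1.464, 1.743]
ft_force: [0.2, 0.1, -0.9]
opening: 0.271
phi 110.1 tilt 0.08 mouth up/ax/e2 mm [11.97 -0.25  1.35] F up/ax/e2 [-0.9  0.2  0.3] T ax -0.02 j6 -2.06 t 8.0
crop px: mouth far edge [(np.float64(216.0), np.float64(288.0)), (np.float64(418.0), np.float64(288.0))] shoulder (np.float64(321.0), np.float64(320.0))
ex [-11.92  -4.16] e2 [-4.4  11.28] A [0.08 4.24]
shoulder pts [(np.float64(321.0), np.float64(247.0)), (np.float64(244.0), np.float64(320.0)), (np.float64(397.0), np.float64(320.0))]
phi 110.1 tilt 0.09 mouth up/ax/e2 mm [12.28 -0.06  1.25] F up/ax/e2 [-1.5 -0.  -0. ] T ax 0.054 j6 -2.06 t 8.05
```

View pics/w5.png

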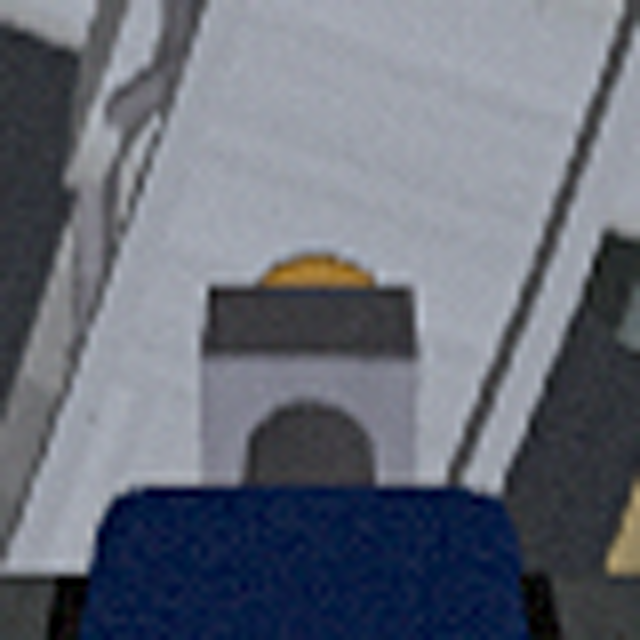

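```bash
python3 -c "
from h import *
goN(1,110,.0095,-.00045,.0005)"
```

```text
t [-0.0003  0.0028  0.0004] a [0.07 0.05 0.06]
```

```bash
python3 -m inch '[{"tx":-0.0003,"ty":0.001,"tz":0.0004,"ax":0,"ay":0,"az":0,"jaw":1},{"tx":-0.0003,"ty":0.002,"tz":0.0004,"ax":0,"ay":0,"az":0,"jaw":1},{"tx":-0.0003,"ty":0.0028,"tz":0.0004,"ax":0,"ay":0,"az":0,"jaw":1},{"tx":-0.0003,"ty":0.0028,"tz":0.0004,"ax":0,"ay":0,"az":0,"jaw":1}]' 60
python3 -c "
from h import *
phi(1); goN(1,110,.007,-.00045,.0005)"
```

```text
time_s: 8.45
eef_pos: [0.5762, 0.0559, 0.4548]
orientation: [-1.054, -1.464, 1.743]
ft_force: [-0.8, -1.0, -1.4]
opening: 0.274
phi 110.0 tilt 0.09 mouth up/ax/e2 mm [ 9.34 -0.37  0.75] F up/ax/e2 [-1.5 -0.9 -0.6] T ax -0.027 j6 -2.06 t 8.45
t [ 0.      0.0023 -0.0001] a [0.06 0.04 0.07]
```

```bash
python3 -m inch '[{"tx":-0.0002,"ty":0.0008,"tz":0,"ax":0,"ay":0,"az":0,"jaw":1},{"tx":-0.0002,"ty":0.0016,"tz":0,"ax":0,"ay":0,"az":0,"jaw":1},{"tx":-0.0002,"ty":0.0024,"tz":0,"ax":0,"ay":0,"az":0,"jaw":1}]' 60
python3 -c "
from h import *
phi(1)"
python3 -m inch '[{"tx":0,"ty":0.0006,"tz":0,"ax":0,"ay":0,"az":0,"jaw":1},{"tx":0,"ty":0.0012,"tz":0,"ax":0,"ay":0,"az":0,"jaw":1}]' 60
python3 -c "
from h import *
phi(1)"
```

```text
time_s: 8.75
eef_pos: [0.5764, 0.0552, 0.4524]
orientation: [-1.054, -1.464, 1.743]
ft_force: [0.7, -0.1, -2.7]
opening: 0.274
phi 110.0 tilt 0.09 mouth up/ax/e2 mm [ 6.88 -0.27  0.59] F up/ax/e2 [-2.7  0.7  0.4] T ax -0.004 j6 -2.06 t 8.75
time_s: 8.95
eef_pos: [0.5764, 0.055, 0.4511]
orientation: [-1.054, -1.464, 1.743]
ft_force: [-0.0, -0.0, -1.2]
opening: 0.269
phi 110.0 tilt 0.09 mouth up/ax/e2 mm [ 5.57 -0.34  0.62] F up/ax/e2 [-1.2 -0.   0.2] T ax 0.012 j6 -2.06 t 8.95
```

```bash
python3 -m inch '[{"tx":0,"ty":0.0006,"tz":0,"ax":0,"ay":0,"az":0,"jaw":1},{"tx":0,"ty":0.0012,"tz":0,"ax":0,"ay":0,"az":0,"jaw":1}]' 60
python3 -c "
from h import *
phi(1)"
python3 -m inch '[{"tx":0,"ty":0.0006,"tz":0,"ax":0,"ay":0,"az":0,"jaw":1},{"tx":0,"ty":0.001,"tz":0,"ax":0,"ay":0,"az":0,"jaw":1}]' 60
python3 -c "
from h import *
phi(1)"
```

```text
time_s: 9.15
eef_pos: [0.5764, 0.0548, 0.4499]
orientation: [-1.054, -1.464, 1.743]
ft_force: [-0.6, -0.7, -1.2]
opening: 0.276
phi 110.0 tilt 0.09 mouth up/ax/e2 mm [ 4.3  -0.33  0.6 ] F up/ax/e2 [-1.3 -0.7 -0.3] T ax -0.01 j6 -2.06 t 9.15
time_s: 9.35
eef_pos: [0.5765, 0.0546, 0.4488]
orientation: [-1.054, -1.464, 1.743]
ft_force: [0.1, -0.1, -1.4]
opening: 0.277
phi 110.0 tilt 0.09 mouth up/ax/e2 mm [ 3.24 -0.34  0.65] F up/ax/e2 [-1.4  0.1  0.1] T ax -0.007 j6 -2.06 t 9.35
```

```bash
python3 -m inch '[{"tx":0,"ty":0.0005,"tz":0,"ax":0,"ay":0,"az":0,"jaw":1},{"tx":0,"ty":0.001,"tz":0,"ax":0,"ay":0,"az":0,"jaw":1}]' 60
python3 -c "
from h import *
phi(1)"
python3 -m inch '[{"tx":0,"ty":0.0004,"tz":0,"ax":0,"ay":0,"az":0,"jaw":1},{"tx":0,"ty":0.0006,"tz":0,"ax":0,"ay":0,"az":0,"jaw":1}]' 60
python3 look.py 1 w6
```

```text
time_s: 9.55
eef_pos: [0.5765, 0.0544, 0.4478]
orientation: [-1.054, -1.464, 1.743]
ft_force: [-0.0, 0.1, -1.9]
opening: 0.273
phi 110.0 tilt 0.09 mouth up/ax/e2 mm [ 2.2  -0.36  0.63] F up/ax/e2 [-1.8 -0.   0.4] T ax -0.028 j6 -2.06 t 9.55
time_s: 9.75
eef_pos: [0.5765, 0.0543, 0.4472]
orientation: [-1.054, -1.464, 1.743]
ft_force: [-1.0, 0.6, -1.6]
opening: 0.272
phi 110.0 tilt 0.09 mouth up/ax/e2 mm [ 1.62 -0.35  0.63] F up/ax/e2 [-1.4 -0.9  1. ] T ax 0.042 j6 -2.06 t 9.75
crop px: mouth far edge [(np.float64(226.0), np.float64(241.0)), (np.float64(428.0), np.float64(241.0))] shoulder (np.float64(325.0), np.float64(326.0))
ex [-12.56  -4.24] e2 [-4.56 11.76] A [0.08 4.72]
shoulder pts [(np.float64(325.0), np.float64(250.0)), (np.float64(245.0), np.float64(326.0)), (np.float64(405.0), np.float64(326.0))]
phi 110.0 tilt 0.09 mouth up/ax/e2 mm [ 1.65 -0.33  0.63] F up/ax/e2 [-1.9 -0.4  0.2] T ax -0.01 j6 -2.06 t 9.8
```

View pics/w6.png

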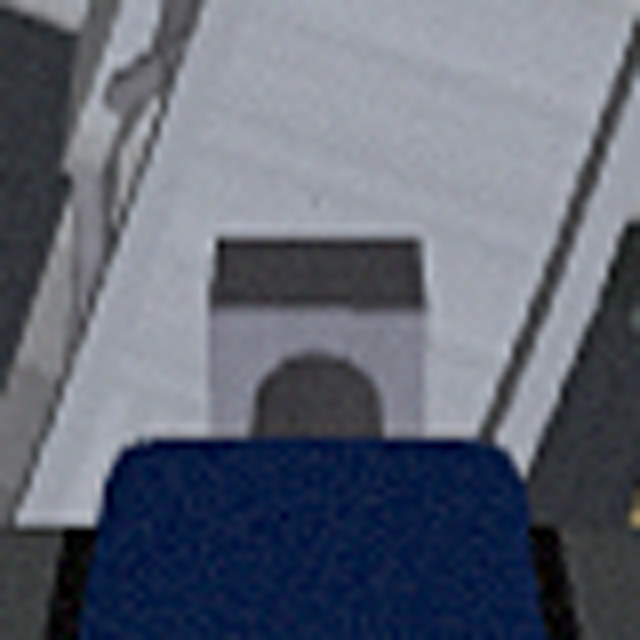

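```bash
python3 -m inch '[{"tx":0,"ty":0,"tz":0,"ax":0,"ay":5,"az":0,"jaw":1},{"tx":0,"ty":0,"tz":0,"ax":0,"ay":10,"az":0,"jaw":1},{"tx":0,"ty":0,"tz":0,"ax":0,"ay":15,"az":0,"jaw":1}]' 60
python3 -c "
from h import *
phi(1)"
python3 -c "
from h import *
goN(1,80,.0016,-.00035,.0006)"
```

```text
time_s: 10.1
eef_pos: [0.5764, 0.0543, 0.4472]
orientation: [-1.232, -1.297, 1.535]
ft_force: [-1.1, 0.3, -1.2]
opening: 0.27
phi 94.8 tilt 0.11 mouth up/ax/e2 mm [ 1.63 -0.52  0.84] F up/ax/e2 [-1.1 -1.1  0.7] T ax 0.042 j6 -1.8 t 10.1
t [ 0.0002  0.     -0.0002] a [ 0.   14.85  0.11]
```

```bash
python3 -m inch '[{"tx":0.0002,"ty":0,"tz":-0.0002,"ax":0,"ay":5,"az":0,"jaw":1},{"tx":0.0002,"ty":0,"tz":-0.0002,"ax":0,"ay":10,"az":0,"jaw":1},{"tx":0.0002,"ty":0,"tz":-0.0002,"ax":0,"ay":15,"az":0,"jaw":1}]' 60
python3 -c "
from h import *
phi(1);goN(1,50,.0016,-.00035,.0006)"
```

```text
time_s: 10.4
eef_pos: [0.5765, 0.0545, 0.4472]
orientation: [-1.383, -1.123, 1.319]
ft_force: [0.6, 0.1, -1.6]
opening: 0.271
phi 79.7 tilt 0.09 mouth up/ax/e2 mm [ 1.66 -0.38  0.88] F up/ax/e2 [-1.5  0.6  0.3] T ax 0.069 j6 -1.53 t 10.4
t [ 0.0001  0.0001 -0.    ] a [-0.04 29.65  0.08]
```

```bash
python3 -m inch '[{"tx":0.0001,"ty":0,"tz":0,"ax":0,"ay":6,"az":0,"jaw":1},{"tx":0.0001,"ty":0,"tz":0,"ax":0,"ay":12,"az":0,"jaw":1},{"tx":0.0001,"ty":0,"tz":0,"ax":0,"ay":18,"az":0,"jaw":1},{"tx":0.0001,"ty":0,"tz":0,"ax":0,"ay":24,"az":0,"jaw":1},{"tx":0.0001,"ty":0,"tz":0,"ax":0,"ay":30,"az":0,"jaw":1}]' 60
python3 -c "
from h import *
phi(1);goN(1,20,.0016,-.00035,.0006)"
```

```text
time_s: 10.9
eef_pos: [0.5766, 0.0544, 0.4473]
orientation: [-1.607, -0.761, 0.873]
ft_force: [0.5, -0.5, -2.2]
opening: 0.271
phi 49.4 tilt 0.04 mouth up/ax/e2 mm [ 1.64 -0.21  0.55] F up/ax/e2 [-2.2  0.4 -0.2] T ax 0.076 j6 -1.0 t 10.9
t [0.0001 0.     0.0002] a [-2.00e-02  2.94e+01  3.00e-02]
```

```bash
python3 -m inch '[{"tx":0.0001,"ty":0,"tz":0.0001,"ax":0,"ay":6,"az":0,"jaw":1},{"tx":0.0001,"ty":0,"tz":0.0001,"ax":0,"ay":12,"az":0,"jaw":1},{"tx":0.0001,"ty":0,"tz":0.0001,"ax":0,"ay":18,"az":0,"jaw":1},{"tx":0.0001,"ty":0,"tz":0.0001,"ax":0,"ay":24,"az":0,"jaw":1},{"tx":0.0001,"ty":0,"tz":0.0001,"ax":0,"ay":30,"az":0,"jaw":1}]' 60
python3 -c "
from h import *
phi(1);goN(1,8.5,.0016,-.00035,.0006)"
```

```text
time_s: 11.4
eef_pos: [0.5767, 0.0542, 0.4473]
orientation: [-1.733, -0.385, 0.412]
ft_force: [0.2, -0.7, -1.2]
opening: 0.272
phi 19.1 tilt 0.04 mouth up/ax/e2 mm [ 1.64 -0.17  0.13] F up/ax/e2 [-1.3  0.1 -0.5] T ax 0.014 j6 -0.47 t 11.4
t [0.     0.     0.0004] a [3.000e-02 1.065e+01 1.000e-02]
```

```bash
python3 -m inch '[{"tx":0,"ty":0,"tz":0.0003,"ax":0,"ay":5,"az":0,"jaw":1},{"tx":0,"ty":0,"tz":0.0003,"ax":0,"ay":10.5,"az":0,"jaw":1},{"tx":0,"ty":0,"tz":0.0003,"ax":0,"ay":10.5,"az":0,"jaw":1}]' 60
python3 -c "
from h import *
phi(1)"
python3 -m inch '[{"tx":0,"ty":0,"tz":0,"ax":0,"ay":-5,"az":0,"jaw":1},{"tx":0,"ty":0,"tz":0,"ax":0,"ay":-10,"az":0,"jaw":1},{"tx":0,"ty":0,"tz":0,"ax":0,"ay":-10,"az":0,"jaw":1}]' 60
python3 -c "
from h import *
phi(1)"
```

```text
time_s: 11.7
eef_pos: [0.5766, 0.0543, 0.4473]
orientation: [-1.755, -0.253, 0.251]
ft_force: [-0.4, -1.3, -1.3]
opening: 0.276
phi 8.6 tilt 0.09 mouth up/ax/e2 mm [ 1.64 -0.22 -0.05] F up/ax/e2 [-1.5 -0.7 -1. ] T ax 0.027 j6 -0.29 t 11.7
time_s: 12.0
eef_pos: [0.5766, 0.0543, 0.4473]
orientation: [-1.734, -0.38, 0.406]
ft_force: [-0.4, 0.6, -2.0]
opening: 0.276
phi 18.7 tilt 0.08 mouth up/ax/e2 mm [ 1.67 -0.22  0.05] F up/ax/e2 [-1.8 -0.3  1. ] T ax 0.012 j6 -0.47 t 12.0
```

```bash
python3 -m inch '[{"tx":0,"ty":-0.003,"tz":0,"ax":0,"ay":0,"az":0,"jaw":1},{"tx":0,"ty":-0.008,"tz":0,"ax":0,"ay":0,"az":0,"jaw":1},{"tx":0,"ty":-0.02,"tz":0,"ax":0,"ay":0,"az":0,"jaw":1},{"tx":0,"ty":-0.04,"tz":0,"ax":0,"ay":0,"az":0,"jaw":1},{"tx":0,"ty":-0.04,"tz":0,"ax":0,"ay":0,"az":0,"jaw":1}]' 60
python3 look.py 1 w7
```

```text
time_s: 12.5
eef_pos: [0.5753, 0.0624, 0.4902]
orientation: [-1.736, -0.385, 0.401]
ft_force: [1.1, 0.3, -1.4]
opening: 0.273
phi 18.7 tilt 0.38 mouth up/ax/e2 mm [45.4   1.13 -0.4 ] F up/ax/e2 [-1.3  1.1  0.3] T ax -0.015 j6 -0.45 t 12.5
crop px: mouth far edge [(np.float64(221.0), np.float64(403.0)), (np.float64(422.0), np.float64(403.0))] shoulder (np.float64(328.0), np.float64(326.0))
ex [-3.6  10.16] e2 [10.56  3.44] A [0.   3.28]
shoulder pts [(np.float64(328.0), np.float64(262.0)), (np.float64(261.0), np.float64(326.0)), (np.float64(394.0), np.float64(326.0))]
phi 18.7 tilt 0.28 mouth up/ax/e2 mm [43.84  0.84 -0.18] F up/ax/e2 [-2.6  0.5  0. ] T ax 0.026 j6 -0.45 t 12.55
```

View pics/w7.png

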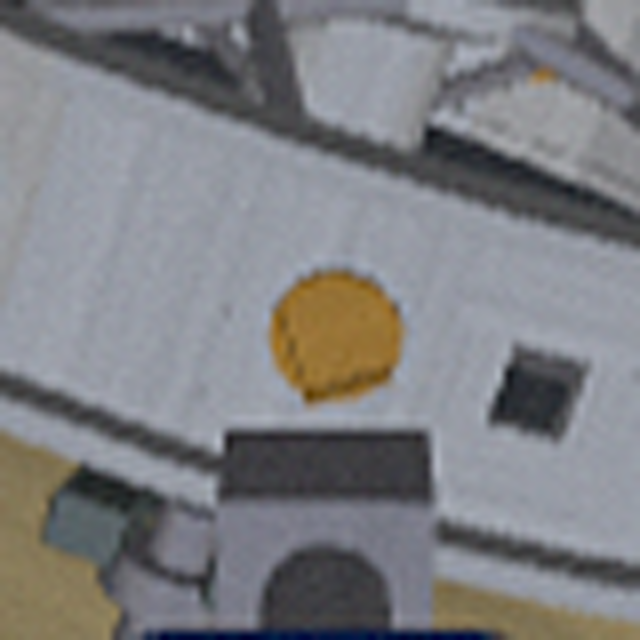

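```bash
cat > ang.py <<'E'
from h import *
import sys,json
n=int(sys.argv[1]); segs=json.loads(sys.argv[2]); h=float(sys.argv[3])
r=np.load("camlook.npy",allow_pickle=True).item()
b,A,ex,e2=nip(n); uv0=proj(r,b+A*.0015)[0].round(2).astype(int); P=b+A*h
for s in segs:
    X=[]
    for u in s:
        o,d=ray(r,np.array(u)/8+uv0-40); X.append(o+d*((P-o)@A)/(d@A))
    v=X[1]-X[0]; print("len mm",(np.linalg.norm(v)*1e3).round(1),"ang mod90",(np.degrees(np.arctan2(v@e2,v@ex))%90).round(1))
E
python3 ang.py 1 '[[[308,402],[390,375]],[[285,320],[308,400]]]' .007
```

```text
len mm 7.7 ang mod90 37.9
len mm 7.6 ang mod90 33.9
```

```bash
python3 look.py 1 w8
python3 - <<'E'
from h import *
r=np.load("camlook.npy",allow_pickle=True).item(); crop(r["image"],220,170,420,345,4,"w8b.png")
E
```

```text
phi 18.7 tilt 0.28 mouth up/ax/e2 mm [43.84  0.84 -0.18] F up/ax/e2 [-2.6  0.5  0. ] T ax 0.026 j6 -0.45 t 12.55
crop px: mouth far edge [(np.float64(222.0), np.float64(392.0)), (np.float64(424.0), np.float64(392.0))] shoulder (np.float64(324.0), np.float64(326.0))
ex [-3.6  10.16] e2 [10.56  3.52] A [0.   3.28]
shoulder pts [(np.float64(324.0), np.float64(261.0)), (np.float64(257.0), np.float64(326.0)), (np.float64(392.0), np.float64(326.0))]
phi 18.7 tilt 0.15 mouth up/ax/e2 mm [42.42  0.32  0.05] F up/ax/e2 [-1.2 -0.2  0.3] T ax 0.023 j6 -0.45 t 12.6
```

View pics/w8.png

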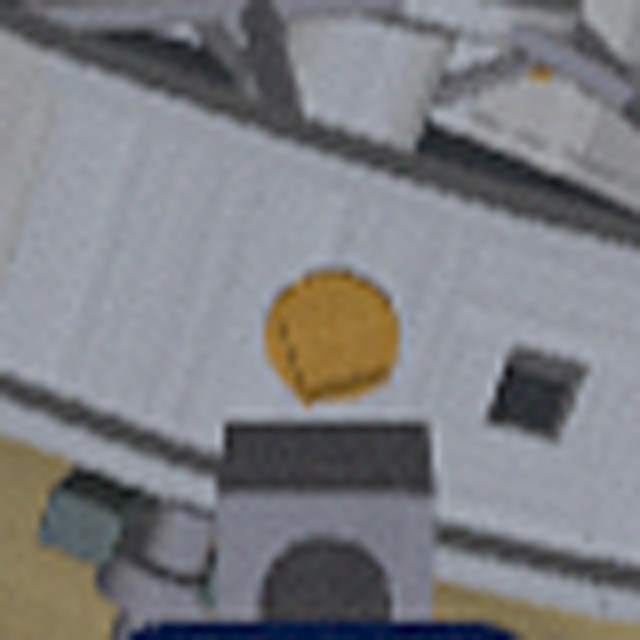

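View pics/w8b.png

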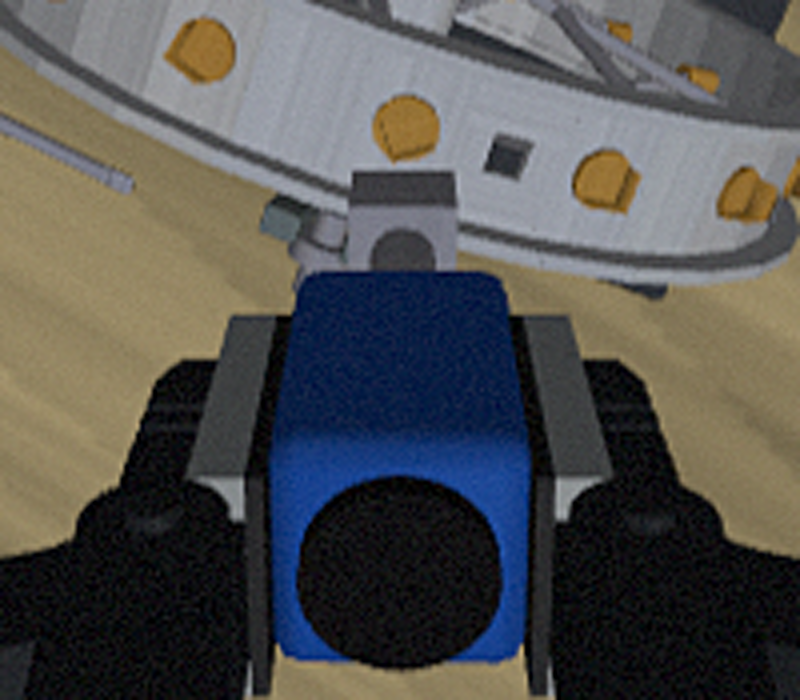

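```bash
python3 ang.py 1 '[[[310,400],[388,374]],[[285,325],[306,395]]]' .0065
python3 - <<'E'
from h import *
# wireframe overlays on w1 (phi cand) and current look
def ov(r,n,ph,k,name):
    b,A,ex,e2=nip(n); uv=proj(r,b+A*.0015)[0].astype(int)
    c=cv2.resize(r["image"][uv[1]-18:uv[1]+18,uv[0]-18:uv[0]+18],None,fx=k,fy=k,interpolation=cv2.INTER_CUBIC)
    c=np.clip(c.astype(float)*1.4,0,255).astype(np.uint8); out=[c.copy()]
    for p_ in ph:
        d=c.copy()
        for hgt,hw in ((.0062,.004),(.0015,.004)):
            pts=[]
            for i in range(4):
                t=np.radians(p_+45+90*i); pts.append(proj(r,b+A*hgt+hw*2**.5*(np.cos(t)*ex+np.sin(t)*e2))[0])
            pts=((np.array(pts)-uv+18+.5)*k).astype(int); cv2.polylines(d,[pts],True,(255,0,0) if hgt>.005 else (0,255,0),1)
        out.append(d)
    cv2.imwrite("pics/"+name,np.hstack(out))
r1=np.load("camw1.npy",allow_pickle=True).item(); r8=np.load("camlook.npy",allow_pickle=True).item()
ov(r1,1,[10,20,30],5,"o1.png"); ov(r8,1,[26,36,46],5,"o8.png"); ov(r1,2,[-20,-12,-4],5,"o2.png")
a=[cv2.imread("pics/"+x) for x in("o1.png","o8.png","o2.png")]; cv2.imwrite("pics/o.png",np.vstack(a))
E
```

```text
len mm 7.3 ang mod90 38.1
len mm 6.7 ang mod90 34.6
```

View pics/o.png

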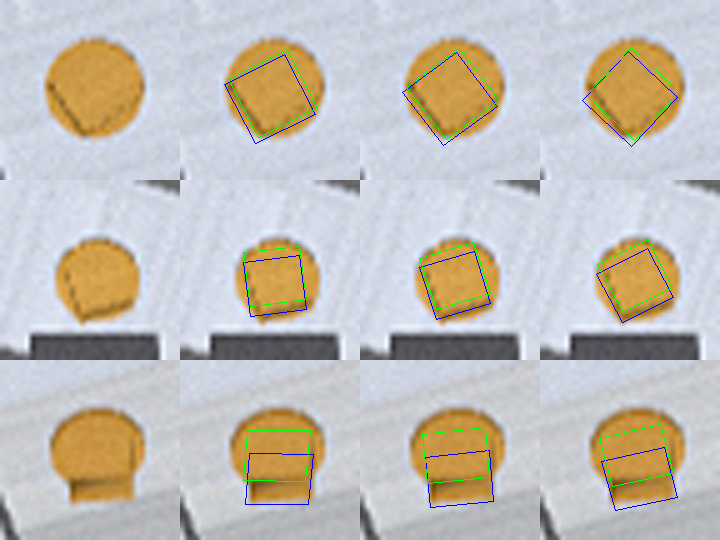

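```bash
python3 -c "
from h import *
phi(1); goN(1,36,.0105,-.0002,.0007)"
```

```text
phi 18.7 tilt 0.15 mouth up/ax/e2 mm [42.42  0.32  0.05] F up/ax/e2 [-1.2 -0.2  0.3] T ax 0.023 j6 -0.45 t 12.6
t [0.0001 0.0319 0.0004] a [  0.13 -17.27   0.08]
```

```bash
python3 -m inch '[{"tx":0,"ty":0.008,"tz":0.0004,"ax":0,"ay":-6,"az":0,"jaw":1},{"tx":0,"ty":0.016,"tz":0.0004,"ax":0,"ay":-12,"az":0,"jaw":1},{"tx":0,"ty":0.024,"tz":0.0004,"ax":0,"ay":-17.3,"az":0,"jaw":1},{"tx":0,"ty":0.03,"tz":0.0004,"ax":0,"ay":-17.3,"az":0,"jaw":1},{"tx":0,"ty":0.031,"tz":0.0004,"ax":0,"ay":-17.3,"az":0,"jaw":1}]' 60
python3 -c "
from h import *
phi(1); goN(1,36,.0075,-.0002,.0007)"
```

```text
time_s: 13.1
eef_pos: [0.5761, 0.0563, 0.4548]
orientation: [-1.675, -0.594, 0.67]
ft_force: [-0.2, 0.0, -1.4]
opening: 0.273
phi 35.9 tilt 0.07 mouth up/ax/e2 mm [ 9.4  -0.7   0.71] F up/ax/e2 [-1.4 -0.2  0.3] T ax 0.043 j6 -0.76 t 13.1
t [ 0.0001  0.0019 -0.0003] a [ 0.01 -0.07 -0.07]
```

```bash
python3 -m inch '[{"tx":0.0002,"ty":0.0006,"tz":-0.0003,"ax":0,"ay":0,"az":0,"jaw":1},{"tx":0.0002,"ty":0.0012,"tz":-0.0003,"ax":0,"ay":0,"az":0,"jaw":1},{"tx":0.0002,"ty":0.0018,"tz":-0.0003,"ax":0,"ay":0,"az":0,"jaw":1},{"tx":0.0002,"ty":0.0024,"tz":-0.0003,"ax":0,"ay":0,"az":0,"jaw":1}]' 60
python3 -c "
from h import *
phi(1)"
python3 -m inch '[{"tx":0,"ty":0.0006,"tz":0,"ax":0,"ay":0,"az":0,"jaw":1},{"tx":0,"ty":0.0012,"tz":0,"ax":0,"ay":0,"az":0,"jaw":1},{"tx":0,"ty":0.0018,"tz":0,"ax":0,"ay":0,"az":0,"jaw":1}]' 60
python3 -c "
from h import *
phi(1)"
```

```text
time_s: 13.5
eef_pos: [0.5766, 0.0558, 0.4528]
orientation: [-1.675, -0.594, 0.669]
ft_force: [1.0, 0.2, -1.4]
opening: 0.273
phi 35.9 tilt 0.05 mouth up/ax/e2 mm [ 7.36 -0.15  0.54] F up/ax/e2 [-1.4  1.   0.3] T ax 0.061 j6 -0.76 t 13.5
time_s: 13.8
eef_pos: [0.5767, 0.0555, 0.4511]
orientation: [-1.676, -0.594, 0.669]
ft_force: [-0.1, -0.5, -2.2]
opening: 0.273
phi 35.9 tilt 0.05 mouth up/ax/e2 mm [ 5.63 -0.06  0.51] F up/ax/e2 [-2.3 -0.1 -0. ] T ax -0.01 j6 -0.76 t 13.8
```

```bash
python3 -m inch '[{"tx":0,"ty":0.0007,"tz":0,"ax":0,"ay":0,"az":0,"jaw":1},{"tx":0,"ty":0.0014,"tz":0,"ax":0,"ay":0,"az":0,"jaw":1},{"tx":0,"ty":0.002,"tz":0,"ax":0,"ay":0,"az":0,"jaw":1}]' 60
python3 -c "
from h import *
phi(1)"
python3 -m inch '[{"tx":0,"ty":0.0006,"tz":0,"ax":0,"ay":0,"az":0,"jaw":1},{"tx":0,"ty":0.0012,"tz":0,"ax":0,"ay":0,"az":0,"jaw":1},{"tx":0,"ty":0.0018,"tz":0,"ax":0,"ay":0,"az":0,"jaw":1}]' 60
python3 -c "
from h import *
phi(1)"
```

```text
time_s: 14.1
eef_pos: [0.5767, 0.0551, 0.4491]
orientation: [-1.676, -0.594, 0.669]
ft_force: [-0.3, 0.7, -1.8]
opening: 0.273
phi 35.9 tilt 0.05 mouth up/ax/e2 mm [ 3.57 -0.07  0.53] F up/ax/e2 [-1.6 -0.2  1. ] T ax -0.053 j6 -0.76 t 14.1
time_s: 14.4
eef_pos: [0.5768, 0.0547, 0.4473]
orientation: [-1.676, -0.594, 0.669]
ft_force: [1.0, -0.1, -2.1]
opening: 0.275
phi 35.9 tilt 0.05 mouth up/ax/e2 mm [ 1.71 -0.09  0.52] F up/ax/e2 [-2.1  1.   0.1] T ax -0.028 j6 -0.76 t 14.4
```

```bash
python3 -m inch '[{"tx":0,"ty":0.0003,"tz":0,"ax":0,"ay":0,"az":0,"jaw":1},{"tx":0,"ty":0.0003,"tz":0,"ax":0,"ay":0,"az":0,"jaw":1}]' 60 | grep force
python3 -m inch '[{"tx":0,"ty":0.0003,"tz":0,"ax":0,"ay":0,"az":0,"jaw":1},{"tx":0,"ty":0.0003,"tz":0,"ax":0,"ay":0,"az":0,"jaw":1}]' 60 |grep force
python3 -c "
from h import *
phi(1)"
```

```text
ft_force: [-0.7, 0.6, -0.5]
ft_force: [-0.3, 0.4, 0.2]
phi 35.9 tilt 0.06 mouth up/ax/e2 mm [ 1.58 -0.06  0.51] F up/ax/e2 [ 0.3 -0.2  0.4] T ax 0.051 j6 -0.77 t 14.8
```

```bash
python3 -m inch '[{"tx":0,"ty":-0.0002,"tz":0,"ax":0,"ay":6,"az":0,"jaw":1},{"tx":0,"ty":-0.0002,"tz":0,"ax":0,"ay":12,"az":0,"jaw":1},{"tx":0,"ty":-0.0002,"tz":0,"ax":0,"ay":17,"az":0,"jaw":1},{"tx":0,"ty":-0.0002,"tz":0,"ax":0,"ay":22,"az":0,"jaw":1}]' 60 | grep force
python3 -c "
from h import *
phi(1);goN(1,-7,.0016,-.0001,.0005)"
```

```text
ft_force: [-0.3, -0.1, -0.8]
phi 13.7 tilt 0.11 mouth up/ax/e2 mm [ 1.59 -0.17  0.03] F up/ax/e2 [-0.8 -0.4  0.1] T ax 0.048 j6 -0.38 t 15.2
t [ 0.0001 -0.      0.    ] a [ 0.11 20.7   0.  ]
```

```bash
python3 -m inch '[{"tx":0.0001,"ty":0,"tz":0.0003,"ax":0,"ay":5,"az":0,"jaw":1},{"tx":0.0001,"ty":0,"tz":0.0003,"ax":0,"ay":10,"az":0,"jaw":1},{"tx":0.0001,"ty":0,"tz":0.0003,"ax":0,"ay":15,"az":0,"jaw":1},{"tx":0.0001,"ty":0,"tz":0.0003,"ax":0,"ay":20,"az":0,"jaw":1},{"tx":0.0001,"ty":0,"tz":0.0003,"ax":0,"ay":20,"az":0,"jaw":1}]' 60 | grep force
python3 look.py 1 w9
python3 - <<'E'
from h import *
r=np.load("camlook.npy",allow_pickle=True).item(); crop(r["image"],270,170,370,345,4,"w9b.png")
E
```

```text
ft_force: [-0.3, -1.9, -0.5]
phi -6.3 tilt 0.18 mouth up/ax/e2 mm [ 1.61 -0.3  -0.25] F up/ax/e2 [-0.8 -0.6 -1.7] T ax 0.01 j6 -0.03 t 15.7
crop px: mouth far edge [(np.float64(216.0), np.float64(228.0)), (np.float64(418.0), np.float64(228.0))] shoulder (np.float64(321.0), np.float64(326.0))
ex [ 1.52 12.48] e2 [13.28 -1.36] A [0.   4.64]
shoulder pts [(np.float64(321.0), np.float64(250.0)), (np.float64(241.0), np.float64(326.0)), (np.float64(401.0), np.float64(326.0))]
phi -6.2 tilt 0.18 mouth up/ax/e2 mm [ 1.59 -0.31 -0.26] F up/ax/e2 [-1.8 -0.5 -0.8] T ax 0.032 j6 -0.03 t 15.75
```

View pics/w9b.png

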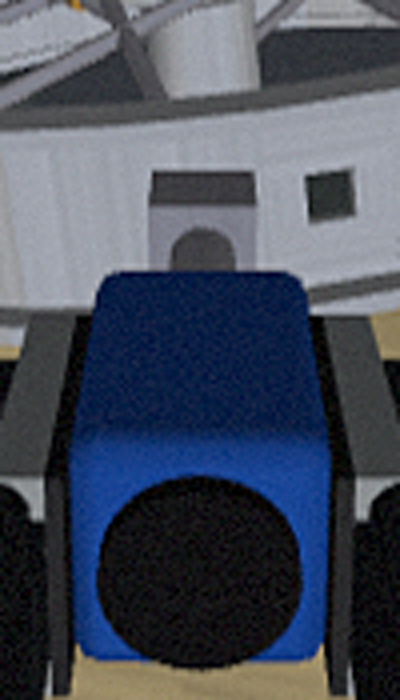

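```bash
python3 -m inch '[{"tx":0,"ty":0,"tz":0,"ax":0,"ay":-5,"az":0,"jaw":1},{"tx":0,"ty":-0.003,"tz":0,"ax":0,"ay":-5,"az":0,"jaw":1},{"tx":0,"ty":-0.008,"tz":0,"ax":0,"ay":-5,"az":0,"jaw":1},{"tx":0,"ty":-0.02,"tz":0,"ax":0,"ay":-5,"az":0,"jaw":1},{"tx":0,"ty":-0.035,"tz":0,"ax":0,"ay":-5,"az":0,"jaw":1}]' 60
python3 -m inch '[{"tx":0,"ty":0,"tz":0,"ax":0,"ay":0,"az":0,"jaw":1}]' 60 | grep force
python3 look.py 1 w10
```

```text
time_s: 16.25
eef_pos: [0.5754, 0.0615, 0.4816]
orientation: [-1.766, -0.127, 0.099]
ft_force: [-0.2, 0.0, -0.6]
opening: 0.273
ft_force: [0.3, -0.4, -0.7]
phi -1.3 tilt 0.24 mouth up/ax/e2 mm [39.77  0.49  0.12] F up/ax/e2 [-0.8  0.2 -0.3] T ax 0.039 j6 -0.1 t 16.35
crop px: mouth far edge [(np.float64(229.0), np.float64(379.0)), (np.float64(430.0), np.float64(378.0))] shoulder (np.float64(328.0), np.float64(326.0))
ex [ 0.24 10.88] e2 [11.36 -0.24] A [-0.08  3.44]
shoulder pts [(np.float64(328.0), np.float64(260.0)), (np.float64(260.0), np.float64(326.0)), (np.float64(396.0), np.float64(326.0))]
phi -1.3 tilt 0.17 mouth up/ax/e2 mm [38.54  0.19  0.29] F up/ax/e2 [-1.8  0.4  0.3] T ax 0.002 j6 -0.1 t 16.4
```

View pics/w10.png

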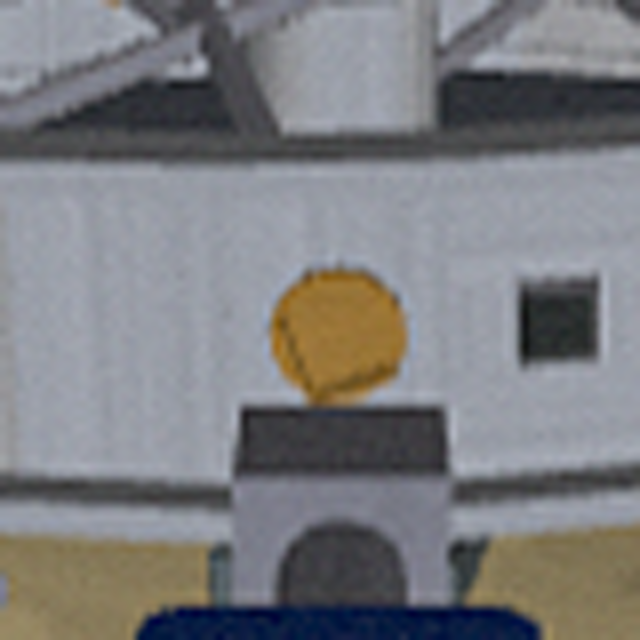

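```bash
python3 ang.py 1 '[[[318,400],[392,370]],[[284,322],[312,392]]]' .0065
python3 - <<'E'
from h import *
r=np.load("camlook.npy",allow_pickle=True).item()
b,A,ex,e2=nip(1); uv=proj(r,b+A*.0015)[0].astype(int);k=8
c=cv2.resize(r["image"][uv[1]-18:uv[1]+14,uv[0]-16:uv[0]+16],None,fx=k,fy=k,interpolation=cv2.INTER_CUBIC); c=np.clip(c.astype(float)*1.4,0,255).astype(np.uint8); out=[c.copy()]
for p_ in (10,22):
    d=c.copy()
    for hgt,hw in ((.0062,.004),(.0082,.0023)):
        pts=[]
        for i in range(4):
            t=np.radians(p_+45+90*i); pts.append(proj(r,b-.0006*ex*0+A*hgt+hw*2**.5*(np.cos(t)*ex+np.sin(t)*e2)+e2*.0006)[0])
        pts=((np.array(pts)-uv+[16,18]+.5)*k).astype(int); cv2.polylines(d,[pts],True,(255,0,0) if hgt<.008 else (0,255,0),1)
    out.append(d)
cv2.imwrite("pics/o10.png",np.hstack(out))
E
```

```text
len mm 7.0 ang mod90 21.9
len mm 6.8 ang mod90 19.4
```

View pics/o10.png

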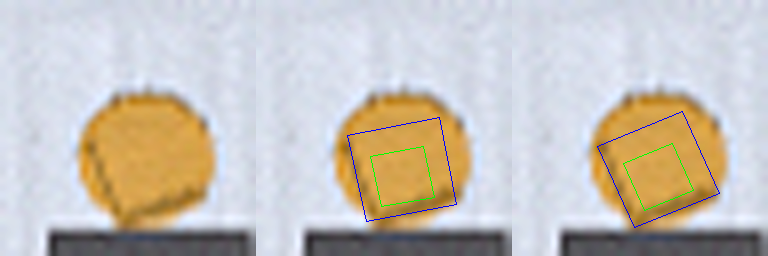

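```bash
python3 -c "
from h import *
goN(2,-1,.038)"
```

```text
t [ 0.0033  0.0286 -0.1404] a [22.62 -0.26  0.56]
```

```bash
python3 -m inch '[{"tx":0.0007,"ty":0.001,"tz":-0.029,"ax":4.5,"ay":0,"az":0.1,"jaw":1},{"tx":0.0013,"ty":0.0045,"tz":-0.0574,"ax":9,"ay":0,"az":0.2,"jaw":1},{"tx":0.002,"ty":0.0102,"tz":-0.0857,"ax":13.5,"ay":0,"az":0.3,"jaw":1},{"tx":0.0027,"ty":0.018,"tz":-0.1134,"ax":18,"ay":0,"az":0.4,"jaw":1},{"tx":0.0033,"ty":0.0282,"tz":-0.1404,"ax":22.6,"ay":0,"az":0.5,"jaw":1}]' 60
python3 -c "
from h import *
phi(2)"
python3 -m inch '[{"tx":0,"ty":0,"tz":0,"ax":0,"ay":-8,"az":0,"jaw":1},{"tx":0,"ty":0,"tz":0,"ax":0,"ay":-16,"az":0,"jaw":1},{"tx":0,"ty":0,"tz":0,"ax":0,"ay":-24,"az":0,"jaw":1},{"tx":0,"ty":0,"tz":0,"ax":0,"ay":-32,"az":0,"jaw":1},{"tx":0,"ty":0,"tz":0,"ax":0,"ay":-40,"az":0,"jaw":1}]' 60 |grep force
python3 -c "
from h import *
phi(2);goN(2,76,.03)"
```

```text
time_s: 16.9
eef_pos: [0.5988, -0.0806, 0.4834]
orientation: [-1.37, -0.095, 0.119]
ft_force: [0.8, -1.0, -1.8]
opening: 0.269
phi -1.2 tilt 0.2 mouth up/ax/e2 mm [38.59  0.41 -0.45] F up/ax/e2 [-1.6  0.6 -1.4] T ax 0.029 j6 -0.43 t 16.9
ft_force: [-0.6, -0.2, -2.4]
phi 39.0 tilt 0.16 mouth up/ax/e2 mm [37.73  0.22 -0.94] F up/ax/e2 [-2.3 -0.6 -0.5] T ax -0.004 j6 -1.14 t 17.4
t [0.001  0.0077 0.001 ] a [ 2.000e-02 -3.696e+01  1.600e-01]
```

```bash
python3 -m inch '[{"tx":0.001,"ty":0,"tz":0.001,"ax":0,"ay":-8,"az":0,"jaw":1},{"tx":0.001,"ty":0,"tz":0.001,"ax":0,"ay":-16,"az":0,"jaw":1},{"tx":0.001,"ty":0,"tz":0.001,"ax":0,"ay":-24,"az":0,"jaw":1},{"tx":0.001,"ty":0,"tz":0.001,"ax":0,"ay":-32,"az":0,"jaw":1},{"tx":0.001,"ty":0,"tz":0.001,"ax":0,"ay":-37,"az":0,"jaw":1}]' 60 |grep force
python3 -m inch '[{"tx":0,"ty":0,"tz":0,"ax":0,"ay":0,"az":0,"jaw":1}]' 60 |grep force
python3 look.py 2 w11
```

```text
ft_force: [-0.7, -0.1, -2.0]
ft_force: [-0.7, -0.1, -1.3]
phi 76.2 tilt 0.12 mouth up/ax/e2 mm [ 3.624e+01  1.000e-02 -1.300e-01] F up/ax/e2 [-1.3 -0.7 -0.2] T ax -0.023 j6 -1.79 t 18.0
crop px: mouth far edge [(np.float64(224.0), np.float64(362.0)), (np.float64(427.0), np.float64(362.0))] shoulder (np.float64(322.0), np.float64(320.0))
ex [-11.2    2.64] e2 [ 2.8  10.64] A [0.08 3.52]
shoulder pts [(np.float64(322.0), np.float64(254.0)), (np.float64(253.0), np.float64(320.0)), (np.float64(391.0), np.float64(320.0))]
phi 76.1 tilt 0.14 mouth up/ax/e2 mm [35.98 -0.07 -0.14] F up/ax/e2 [-2.7 -0.2 -0.7] T ax -0.018 j6 -1.78 t 18.05
```

View pics/w11.png

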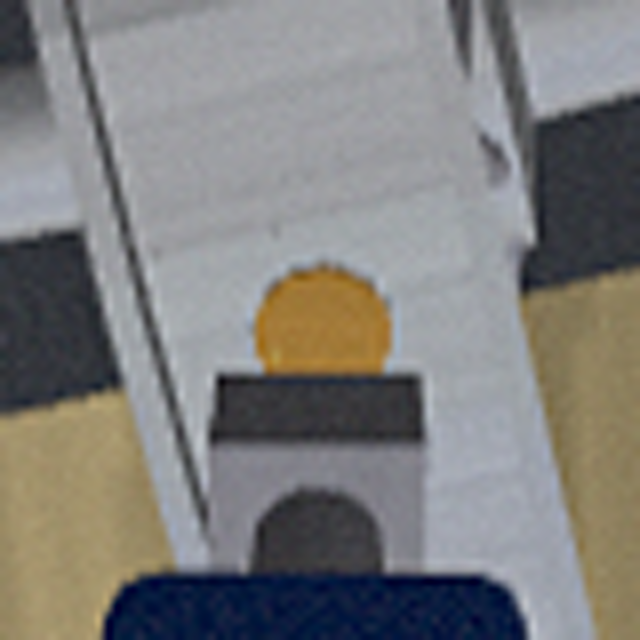

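```bash
python3 -c "
from h import *
goN(2,76,.0105,-.0003,.0001)"
```

```text
t [0.0006 0.0255 0.0005] a [-0.07  0.15  0.12]
```

```bash
python3 -m inch '[{"tx":0.0003,"ty":0.008,"tz":0.0004,"ax":0,"ay":0,"az":0,"jaw":1},{"tx":0.0003,"ty":0.016,"tz":0.0004,"ax":0,"ay":0,"az":0,"jaw":1},{"tx":0.0003,"ty":0.022,"tz":0.0004,"ax":0,"ay":0,"az":0,"jaw":1},{"tx":0.0003,"ty":0.025,"tz":0.0004,"ax":0,"ay":0,"az":0,"jaw":1},{"tx":0.0003,"ty":0.025,"tz":0.0004,"ax":0,"ay":0,"az":0,"jaw":1}]' 60 |grep force
python3 -c "
from h import *
phi(2); goN(2,76,.0075,-.0003,.0001)"
```

```text
ft_force: [0.3, -0.1, -1.0]
phi 76.1 tilt 0.2 mouth up/ax/e2 mm [10.2  -0.8   0.44] F up/ax/e2 [-0.9  0.3 -0.4] T ax -0.017 j6 -1.78 t 18.55
t [0.0003 0.0027 0.    ] a [-0.15  0.12  0.13]
```

```bash
python3 -m inch '[{"tx":0.0001,"ty":0.0007,"tz":-0.0001,"ax":-0.1,"ay":0,"az":0.1,"jaw":1},{"tx":0.0001,"ty":0.0014,"tz":-0.0001,"ax":-0.1,"ay":0,"az":0.1,"jaw":1},{"tx":0.0001,"ty":0.0021,"tz":-0.0001,"ax":-0.1,"ay":0,"az":0.1,"jaw":1},{"tx":0.0001,"ty":0.0027,"tz":-0.0001,"ax":-0.1,"ay":0,"az":0.1,"jaw":1}]' 60 |grep force
python3 -c "
from h import *
phi(2); goN(2,76,.006,-.0003,.0001)"
python3 -m inch '[{"tx":0.0001,"ty":0.0006,"tz":0,"ax":0,"ay":0,"az":0,"jaw":1},{"tx":0.0001,"ty":0.0012,"tz":0,"ax":0,"ay":0,"az":0,"jaw":1}]' 60 |grep force
python3 -c "
from h import *
phi(2)"
python3 -m inch '[{"tx":0,"ty":0.0006,"tz":0,"ax":0,"ay":0,"az":0,"jaw":1},{"tx":0,"ty":0.0012,"tz":0,"ax":0,"ay":0,"az":0,"jaw":1}]' 60 |grep force
python3 -c "
from h import *
phi(2)"
```

```text
ft_force: [-0.2, 1.1, -1.8]
phi 76.1 tilt 0.04 mouth up/ax/e2 mm [ 7.7  -0.26  0.  ] F up/ax/e2 [-1.9  0.   0.7] T ax 0.006 j6 -1.77 t 18.95
t [0.0002 0.0017 0.0002] a [-0.02  0.12  0.03]
ft_force: [-0.8, 0.2, -2.0]
phi 76.1 tilt 0.02 mouth up/ax/e2 mm [ 6.55 -0.18  0.07] F up/ax/e2 [-2.  -0.7 -0.1] T ax 0.01 j6 -1.77 t 19.15
ft_force: [0.4, -0.1, -1.9]
phi 76.1 tilt 0.03 mouth up/ax/e2 mm [ 5.33 -0.16  0.08] F up/ax/e2 [-1.9  0.4 -0.6] T ax 0.017 j6 -1.77 t 19.35
```

Free so far (5.3 mm, below the crosswise level). Continue down.

```bash
python3 -m inch '[{"tx":0,"ty":0.0007,"tz":0,"ax":0,"ay":0,"az":0,"jaw":1},{"tx":0,"ty":0.0014,"tz":0,"ax":0,"ay":0,"az":0,"jaw":1},{"tx":0,"ty":0.002,"tz":0,"ax":0,"ay":0,"az":0,"jaw":1}]' 60 |grep force
python3 -c "
from h import *
phi(2)"
python3 -m inch '[{"tx":0,"ty":0.0006,"tz":0,"ax":0,"ay":0,"az":0,"jaw":1},{"tx":0,"ty":0.0012,"tz":0,"ax":0,"ay":0,"az":0,"jaw":1},{"tx":0,"ty":0.0017,"tz":0,"ax":0,"ay":0,"az":0,"jaw":1}]' 60 |grep force
python3 -c "
from h import *
phi(2)"
python3 -m inch '[{"tx":0,"ty":0.0003,"tz":0,"ax":0,"ay":0,"az":0,"jaw":1},{"tx":0,"ty":0.0003,"tz":0,"ax":0,"ay":0,"az":0,"jaw":1}]' 60 |grep force
python3 -c "
from h import *
phi(2)"
```

```text
ft_force: [0.5, 0.3, -1.9]
phi 76.1 tilt 0.03 mouth up/ax/e2 mm [ 3.29 -0.16  0.12] F up/ax/e2 [-1.9  0.5 -0.2] T ax -0.005 j6 -1.77 t 19.65
ft_force: [-0.3, -0.3, -0.2]
phi 76.1 tilt 0.03 mouth up/ax/e2 mm [ 1.49 -0.19  0.13] F up/ax/e2 [-0.1 -0.3 -0.3] T ax -0.001 j6 -1.77 t 19.95
ft_force: [-0.1, -0.6, -0.7]
phi 76.1 tilt 0.02 mouth up/ax/e2 mm [ 1.48 -0.17  0.14] F up/ax/e2 [-0.6 -0.2 -0.7] T ax -0.003 j6 -1.77 t 20.15
```

```bash
python3 -m inch '[{"tx":0,"ty":-0.0001,"tz":0,"ax":0,"ay":6,"az":0,"jaw":1},{"tx":0,"ty":-0.0001,"tz":0,"ax":0,"ay":12,"az":0,"jaw":1},{"tx":0,"ty":-0.0001,"tz":0,"ax":0,"ay":18,"az":0,"jaw":1},{"tx":0,"ty":-0.0001,"tz":0,"ax":0,"ay":24,"az":0,"jaw":1},{"tx":0,"ty":-0.0001,"tz":0,"ax":0,"ay":30,"az":0,"jaw":1}]' 60 |grep force
python3 -c "
from h import *
phi(2); goN(2,6,.0016,-.0002,.0001)"
```

```text
ft_force: [-0.9, 0.5, -1.6]
phi 45.9 tilt 0.05 mouth up/ax/e2 mm [ 1.54 -0.15  0.47] F up/ax/e2 [-1.7 -0.8  0.3] T ax 0.06 j6 -1.24 t 20.65
t [-0.0001 -0.0001 -0.0001] a [-4.00e-02  3.99e+01  3.00e-02]
```

```bash
python3 -m inch '[{"tx":-0.0001,"ty":-0.0001,"tz":-0.0001,"ax":0,"ay":8,"az":0,"jaw":1},{"tx":-0.0001,"ty":-0.0001,"tz":-0.0001,"ax":0,"ay":16,"az":0,"jaw":1},{"tx":-0.0001,"ty":-0.0001,"tz":-0.0001,"ax":0,"ay":24,"az":0,"jaw":1},{"tx":-0.0001,"ty":-0.0001,"tz":-0.0001,"ax":0,"ay":32,"az":0,"jaw":1},{"tx":-0.0001,"ty":-0.0001,"tz":-0.0001,"ax":0,"ay":40,"az":0,"jaw":1}]' 60 |grep force
python3 -c "
from h import *
phi(2); goN(2,-34,.0016,-.0002,.0001)"
```

```text
ft_force: [-0.0, -0.3, -1.0]
phi 5.6 tilt 0.01 mouth up/ax/e2 mm [ 1.52 -0.22 -0.05] F up/ax/e2 [-0.9 -0.1 -0.5] T ax 0.011 j6 -0.54 t 21.15
t [ 0.     -0.0001  0.0002] a [-1.000e-02  3.957e+01 -1.000e-02]
```

```bash
python3 -m inch '[{"tx":0,"ty":-0.0001,"tz":0.0001,"ax":0,"ay":8,"az":0,"jaw":1},{"tx":0,"ty":-0.0001,"tz":0.0001,"ax":0,"ay":16,"az":0,"jaw":1},{"tx":0,"ty":-0.0001,"tz":0.0001,"ax":0,"ay":24,"az":0,"jaw":1},{"tx":0,"ty":-0.0001,"tz":0.0001,"ax":0,"ay":32,"az":0,"jaw":1},{"tx":0,"ty":-0.0001,"tz":0.0001,"ax":0,"ay":40,"az":0,"jaw":1}]' 60 |grep force
python3 -c "
from h import *
phi(2); goN(2,-74,.0016,-.0002,.0001)"
```

```text
ft_force: [-0.3, -0.5, -1.2]
phi -34.8 tilt 0.07 mouth up/ax/e2 mm [ 1.49 -0.6  -0.44] F up/ax/e2 [-1.1 -0.4 -0.7] T ax 0.056 j6 0.16 t 21.65
t [-0.0001 -0.0001  0.0004] a [ 0.07 39.24 -0.  ]
```

```bash
python3 -m inch '[{"tx":0,"ty":-0.0001,"tz":0.0005,"ax":0,"ay":8,"az":0,"jaw":1},{"tx":0,"ty":-0.0001,"tz":0.0005,"ax":0,"ay":16,"az":0,"jaw":1},{"tx":0,"ty":-0.0001,"tz":0.0005,"ax":0,"ay":24,"az":0,"jaw":1},{"tx":0,"ty":-0.0001,"tz":0.0005,"ax":0,"ay":32,"az":0,"jaw":1},{"tx":0,"ty":-0.0001,"tz":0.0005,"ax":0,"ay":39,"az":0,"jaw":1}]' 60 |grep force
python3 -c "
from h import *
phi(2); goN(2,-114,.0016,-.0002,.0001)"
```

```text
ft_force: [-0.8, -0.2, -0.6]
phi -74.1 tilt 0.18 mouth up/ax/e2 mm [ 1.49 -1.16 -0.48] F up/ax/e2 [-0.6 -0.8 -0.1] T ax 0.051 j6 0.85 t 22.15
t [-0.0001 -0.0001  0.0004] a [ 0.16 39.92  0.1 ]
```

```bash
python3 -m inch '[{"tx":0,"ty":-0.0001,"tz":0.0004,"ax":0.1,"ay":8,"az":0.1,"jaw":1},{"tx":0,"ty":-0.0001,"tz":0.0004,"ax":0.1,"ay":16,"az":0.1,"jaw":1},{"tx":0,"ty":-0.0001,"tz":0.0004,"ax":0.1,"ay":24,"az":0.1,"jaw":1},{"tx":0,"ty":-0.0001,"tz":0.0004,"ax":0.1,"ay":32,"az":0.1,"jaw":1},{"tx":0,"ty":-0.0001,"tz":0.0004,"ax":0.1,"ay":38,"az":0.1,"jaw":1}]' 60 |grep force
python3 -c "
from h import *
phi(2); goN(2,-120,.0016,-.0002,.0001)"
```

```text
ft_force: [-3.6, -1.4, -1.7]
phi -112.4 tilt 0.2 mouth up/ax/e2 mm [ 1.5  -1.55 -0.15] F up/ax/e2 [-1.5 -3.7 -1.2] T ax -0.02 j6 1.52 t 22.65
t [-0.0004 -0.0001  0.0004] a [0.17 7.61 0.1 ]
```

```bash
python3 -m inch '[{"tx":0,"ty":-0.0001,"tz":0,"ax":0,"ay":4,"az":0,"jaw":1},{"tx":0,"ty":-0.0001,"tz":0,"ax":0,"ay":7.5,"az":0,"jaw":1},{"tx":0,"ty":-0.0001,"tz":0,"ax":0,"ay":7.5,"az":0,"jaw":1}]' 60 |grep force
python3 look.py 2 w12
python3 - <<'E'
from h import *
r=np.load("camlook.npy",allow_pickle=True).item(); crop(r["image"],220,170,420,345,4,"w12b.png")
E
```

```text
ft_force: [-0.5, 0.0, -1.6]
phi -119.9 tilt 0.22 mouth up/ax/e2 mm [ 1.52 -1.72 -0.07] F up/ax/e2 [-1.6 -0.4 -0.2] T ax 0.018 j6 1.65 t 22.95
crop px: mouth far edge [(np.float64(201.0), np.float64(238.0)), (np.float64(403.0), np.float64(238.0))] shoulder (np.float64(322.0), np.float64(321.0))
ex [11.6  -6.24] e2 [ -6.64 -10.88] A [0.  4.8]
shoulder pts [(np.float64(322.0), np.float64(245.0)), (np.float64(242.0), np.float64(321.0)), (np.float64(402.0), np.float64(321.0))]
phi -119.8 tilt 0.22 mouth up/ax/e2 mm [ 1.5  -1.72 -0.08] F up/ax/e2 [-1.3 -0.9  0.6] T ax 0.026 j6 1.65 t 23.0
```

View pics/w12b.png

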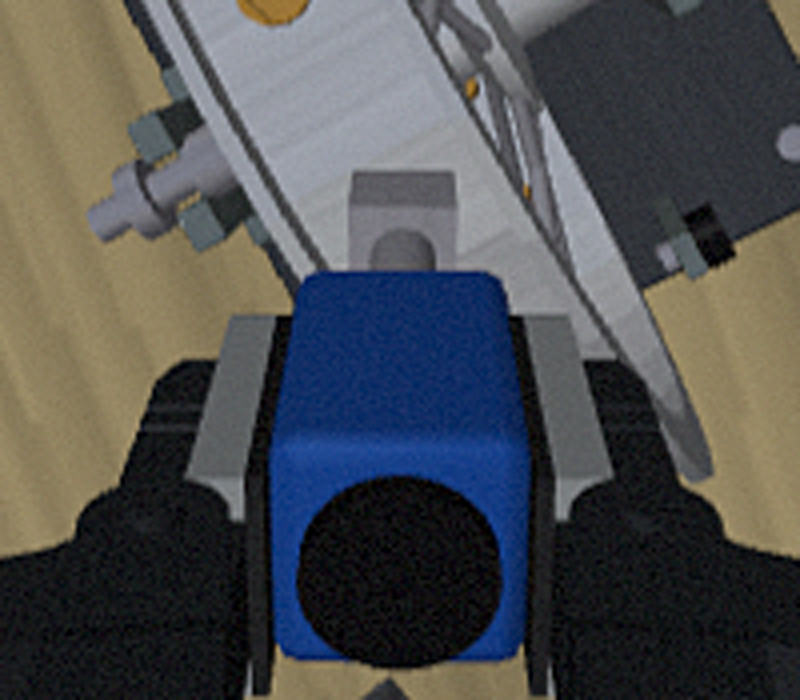

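```bash
python3 -m inch '[{"tx":0,"ty":0,"tz":0,"ax":0,"ay":-5,"az":0,"jaw":1},{"tx":0,"ty":-0.003,"tz":0,"ax":0,"ay":-5,"az":0,"jaw":1},{"tx":0,"ty":-0.008,"tz":0,"ax":0,"ay":-5,"az":0,"jaw":1},{"tx":0,"ty":-0.02,"tz":0,"ax":0,"ay":-5,"az":0,"jaw":1},{"tx":0,"ty":-0.04,"tz":0,"ax":0,"ay":-5,"az":0,"jaw":1}]' 60|grep force
python3 -m inch '[{"tx":0,"ty":0,"tz":0,"ax":0,"ay":0,"az":0,"jaw":1}]' 60 | grep force
python3 look.py 2 w13
```

```text
ft_force: [0.6, -0.4, -2.3]
ft_force: [0.0, 0.0, -0.9]
phi -114.9 tilt 0.11 mouth up/ax/e2 mm [44.97 -1.11 -0.09] F up/ax/e2 [-0.9  0.  -0.1] T ax -0.016 j6 1.55 t 23.6
crop px: mouth far edge [(np.float64(206.0), np.float64(399.0)), (np.float64(406.0), np.float64(399.0))] shoulder (np.float64(322.0), np.float64(321.0))
ex [10.08 -4.48] e2 [-4.72 -9.68] A [0.   3.28]
shoulder pts [(np.float64(322.0), np.float64(256.0)), (np.float64(255.0), np.float64(321.0)), (np.float64(389.0), np.float64(321.0))]
phi -114.9 tilt 0.14 mouth up/ax/e2 mm [43.39 -1.36 -0.09] F up/ax/e2 [-1.2  0.4  0.1] T ax 0.059 j6 1.55 t 23.65
```

View pics/w13.png

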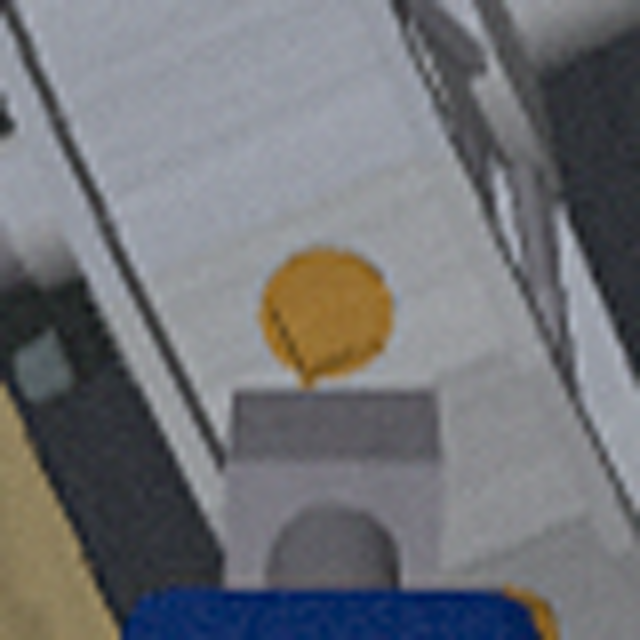

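```bash
python3 ang.py 2 '[[[308,382],[380,345]],[[272,305],[306,372]],[[308,382],[384,346]]]' .0065
```

```text
len mm 7.2 ang mod90 3.5
len mm 6.9 ang mod90 0.7
len mm 7.5 ang mod90 1.6
```

```bash
python3 -c "
from h import *
phi(2);goN(2,-88,.0115,-.0014,-.0003)"
```

```text
phi -114.9 tilt 0.14 mouth up/ax/e2 mm [43.39 -1.36 -0.09] F up/ax/e2 [-1.2  0.4  0.1] T ax 0.059 j6 1.55 t 23.65
t [ 0.0006  0.0319 -0.0003] a [  0.12 -26.9    0.08]
```

```bash
python3 -m inch '[{"tx":0.0003,"ty":0.008,"tz":0,"ax":0,"ay":-7,"az":0,"jaw":1},{"tx":0.0003,"ty":0.016,"tz":0,"ax":0,"ay":-14,"az":0,"jaw":1},{"tx":0.0003,"ty":0.024,"tz":0,"ax":0,"ay":-21,"az":0,"jaw":1},{"tx":0.0003,"ty":0.03,"tz":0,"ax":0,"ay":-27,"az":0,"jaw":1},{"tx":0.0003,"ty":0.0305,"tz":0,"ax":0,"ay":-27,"az":0,"jaw":1}]' 60 |grep force
python3 look.py 2 w14;  python3 -c "
from h import *
goN(2,-88,.0075,-.0014,-.0003)"
```

```text
ft_force: [0.1, -0.1, -1.8]
phi -88.0 tilt 0.3 mouth up/ax/e2 mm [10.94 -2.35 -0.21] F up/ax/e2 [-1.8  0.1 -0.5] T ax 0.018 j6 1.09 t 24.15
crop px: mouth far edge [(np.float64(197.0), np.float64(280.0)), (np.float64(400.0), np.float64(280.0))] shoulder (np.float64(328.0), np.float64(328.0))
ex [12.8   0.48] e2 [  0.48 -12.  ] A [0.  4.4]
shoulder pts [(np.float64(328.0), np.float64(255.0)), (np.float64(251.0), np.float64(328.0)), (np.float64(404.0), np.float64(328.0))]
phi -88.1 tilt 0.25 mouth up/ax/e2 mm [11.56 -2.14 -0.21] F up/ax/e2 [-1.1 -0.1 -0.4] T ax -0.005 j6 1.09 t 24.2
t [ 0.0001  0.0041 -0.0002] a [ 0.25 -0.05 -0.01]
```

View pics/w14.png

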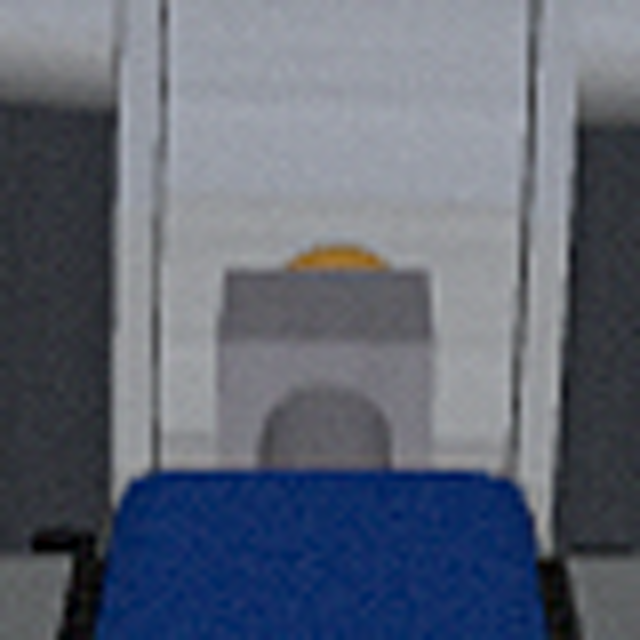

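```bash
python3 -c "
from h import *
goN(2,-88,.0085,-.0015,-.0000)"
```

```text
t [-0.0002  0.0031 -0.0003] a [ 0.25 -0.05 -0.01]
```

```bash
python3 -m inch '[{"tx":-0.0002,"ty":0.0007,"tz":-0.0003,"ax":0.25,"ay":0,"az":0,"jaw":1},{"tx":-0.0002,"ty":0.0015,"tz":-0.0003,"ax":0.25,"ay":0,"az":0,"jaw":1},{"tx":-0.0002,"ty":0.0023,"tz":-0.0003,"ax":0.25,"ay":0,"az":0,"jaw":1},{"tx":-0.0002,"ty":0.003,"tz":-0.0003,"ax":0.25,"ay":0,"az":0,"jaw":1}]' 60 |grep force
python3 -c "
from h import *
phi(2);goN(2,-88,.0065,-.0015,-.0000)"
```

```text
ft_force: [0.3, 0.4, -1.5]
phi -88.1 tilt 0.02 mouth up/ax/e2 mm [ 8.74 -1.4  -0.08] F up/ax/e2 [-1.5  0.4  0. ] T ax 0.025 j6 1.09 t 24.6
t [-0.0001  0.0022 -0.    ] a [-0.02 -0.08  0.  ]
```

```bash
python3 -m inch '[{"tx":-0.0001,"ty":0.0007,"tz":0,"ax":0,"ay":0,"az":0,"jaw":1},{"tx":-0.0001,"ty":0.0014,"tz":0,"ax":0,"ay":0,"az":0,"jaw":1},{"tx":-0.0001,"ty":0.0021,"tz":0,"ax":0,"ay":0,"az":0,"jaw":1}]' 60 |grep force
python3 -c "
from h import *
phi(2)"
python3 -m inch '[{"tx":0,"ty":0.0006,"tz":0,"ax":0,"ay":0,"az":0,"jaw":1},{"tx":0,"ty":0.0012,"tz":0,"ax":0,"ay":0,"az":0,"jaw":1}]' 60 |grep force
python3 -c "
from h import *
phi(2)"
python3 -m inch '[{"tx":0,"ty":0.0006,"tz":0,"ax":0,"ay":0,"az":0,"jaw":1},{"tx":0,"ty":0.0012,"tz":0,"ax":0,"ay":0,"az":0,"jaw":1},{"tx":0,"ty":0.0018,"tz":0,"ax":0,"ay":0,"az":0,"jaw":1}]' 60 |grep force
python3 -c "
from h import *
phi(2)"
```

```text
ft_force: [0.0, 0.5, -2.0]
phi -88.1 tilt 0.03 mouth up/ax/e2 mm [ 6.65 -1.33  0.02] F up/ax/e2 [-2.   0.1  0. ] T ax 0.016 j6 1.09 t 24.9
ft_force: [0.1, -0.2, -1.3]
phi -88.1 tilt 0.02 mouth up/ax/e2 mm [ 5.35 -1.36  0.02] F up/ax/e2 [-1.3  0.  -0.5] T ax 0.018 j6 1.09 t 25.1
ft_force: [0.2, -0.4, -1.1]
phi -88.1 tilt 0.03 mouth up/ax/e2 mm [ 3.52 -1.34  0.04] F up/ax/e2 [-1.   0.1 -0.7] T ax -0.063 j6 1.09 t 25.4
```

```bash
python3 -m inch '[{"tx":0,"ty":0.0007,"tz":0,"ax":0,"ay":0,"az":0,"jaw":1},{"tx":0,"ty":0.0014,"tz":0,"ax":0,"ay":0,"az":0,"jaw":1},{"tx":0,"ty":0.0019,"tz":0,"ax":0,"ay":0,"az":0,"jaw":1}]' 60 |grep force
python3 -c "
from h import *
phi(2)"
python3 -m inch '[{"tx":0,"ty":0,"tz":0,"ax":0,"ay":6,"az":0,"jaw":1},{"tx":0,"ty":0,"tz":0,"ax":0,"ay":12,"az":0,"jaw":1},{"tx":0,"ty":0,"tz":0,"ax":0,"ay":18,"az":0,"jaw":1},{"tx":0,"ty":0,"tz":0,"ax":0,"ay":24,"az":0,"jaw":1}]' 60 |grep force
python3 -c "
from h import *
phi(2)"
```

```text
ft_force: [0.4, 0.9, -1.6]
phi -88.1 tilt 0.02 mouth up/ax/e2 mm [ 1.53 -1.36  0.03] F up/ax/e2 [-1.7  0.5  0.5] T ax -0.038 j6 1.09 t 25.7
ft_force: [0.4, 0.3, -1.0]
phi -112.3 tilt 0.03 mouth up/ax/e2 mm [ 1.5  -1.64 -0.11] F up/ax/e2 [-1.   0.4  0. ] T ax 0.019 j6 1.52 t 26.1
```

```bash
python3 -m inch '[{"tx":0,"ty":0,"tz":0,"ax":0,"ay":6,"az":0,"jaw":1},{"tx":0,"ty":0,"tz":0,"ax":0,"ay":12,"az":0,"jaw":1},{"tx":0,"ty":0,"tz":0,"ax":0,"ay":17,"az":0,"jaw":1},{"tx":0,"ty":0,"tz":0,"ax":0,"ay":22,"az":0,"jaw":1},{"tx":0,"ty":0,"tz":0,"ax":0,"ay":22,"az":0,"jaw":1}]' 60 |grep force
python3 -c "
from h import *
phi(2)"
python3 -m inch '[{"tx":0,"ty":0,"tz":0,"ax":0,"ay":-5,"az":0,"jaw":1},{"tx":0,"ty":-0.003,"tz":0,"ax":0,"ay":-5,"az":0,"jaw":1},{"tx":0,"ty":-0.008,"tz":0,"ax":0,"ay":-5,"az":0,"jaw":1},{"tx":0,"ty":-0.02,"tz":0,"ax":0,"ay":-5,"az":0,"jaw":1},{"tx":0,"ty":-0.04,"tz":0,"ax":0,"ay":-5,"az":0,"jaw":1}]' 60|grep force
python3 -m inch '[{"tx":0,"ty":0,"tz":0,"ax":0,"ay":0,"az":0,"jaw":1}]' 60 | grep force
python3 look.py 2 w15
```

```text
ft_force: [-0.1, 0.2, -1.1]
phi -134.3 tilt 0.03 mouth up/ax/e2 mm [ 1.51 -1.8   0.13] F up/ax/e2 [-1.1 -0.1  0. ] T ax 0.104 j6 1.9 t 26.6
ft_force: [-0.4, 1.3, -1.8]
ft_force: [0.3, 0.2, -1.4]
phi -129.4 tilt 0.19 mouth up/ax/e2 mm [44.88 -1.33  0.08] F up/ax/e2 [-1.4  0.3 -0.2] T ax 0.036 j6 1.8 t 27.2
crop px: mouth far edge [(np.float64(211.0), np.float64(403.0)), (np.float64(411.0), np.float64(403.0))] shoulder (np.float64(325.0), np.float64(322.0))
ex [ 8.56 -6.72] e2 [-7.12 -8.24] A [0.   3.28]
shoulder pts [(np.float64(325.0), np.float64(258.0)), (np.float64(258.0), np.float64(322.0)), (np.float64(392.0), np.float64(322.0))]
phi -129.4 tilt 0.07 mouth up/ax/e2 mm [43.28 -1.59  0.05] F up/ax/e2 [-1.5  0.3 -1.1] T ax 0.02 j6 1.8 t 27.25
```

View pics/w15.png

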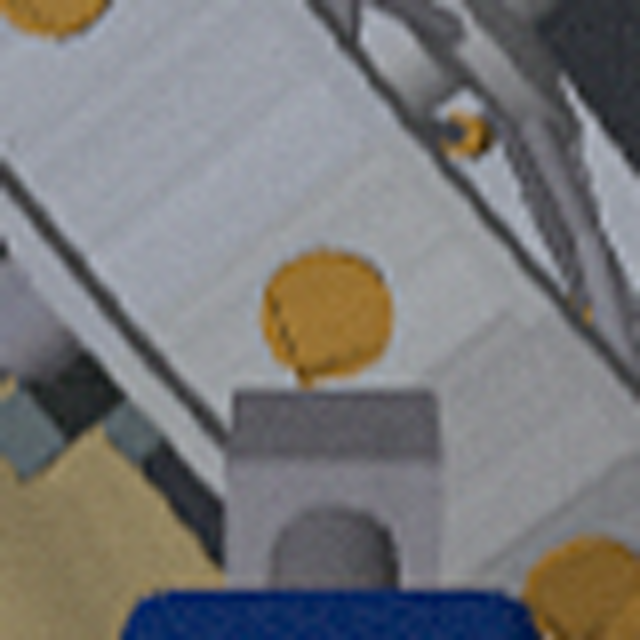

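```bash
python3 ang.py 2 '[[[305,382],[375,356]],[[274,298],[304,370]]]' .0065
python3 - <<'E'
from h import *
r=np.load("camlook.npy",allow_pickle=True).item()
b,A,ex,e2=nip(2); uv=proj(r,b+A*.0015)[0].round(2).astype(int);k=9
c=cv2.resize(r["image"][uv[1]-20:uv[1]+12,uv[0]-14:uv[0]+14],None,fx=k,fy=k,interpolation=cv2.INTER_CUBIC); c=np.clip(c.astype(float)*1.4,0,255).astype(np.uint8); out=[c.copy()]
for p_ in (-19,-11):
    d=c.copy()
    pts=[]
    for i in range(4):
        t=np.radians(p_+45+90*i); pts.append(proj(r,b+ex*.0004+e2*.0006+A*.0062+.004*2**.5*(np.cos(t)*ex+np.sin(t)*e2))[0])
    pts=((np.array(pts)-uv+[14,20]+.5)*k).astype(int); cv2.polylines(d,[pts],True,(255,0,0),1)
    out.append(d)
cv2.imwrite("pics/o15.png",np.hstack(out))
E
```

```text
len mm 6.6 ang mod90 71.9
len mm 7.1 ang mod90 72.1
```

View pics/o15.png

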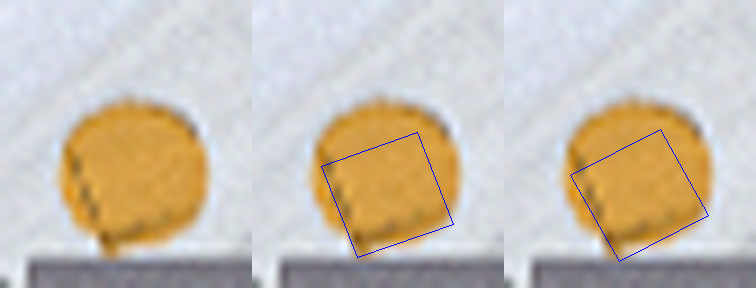

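```bash
python3 -c "
from h import *
s,p,M=tool(); print(p,s['joints'].round(2)); delta([.585,-.045,.53],orient([0,0,1],-98))"
```

```text
[ 0.59718942 -0.08058303  0.48821563] [-0.29  0.36  0.62  1.92  0.18  1.8 ]
t [-0.0304 -0.0338 -0.0331] a [  5.3  -22.02  -9.95]
```

```bash
python3 -m inch '[{"tx":-0.007,"ty":-0.012,"tz":-0.007,"ax":1.3,"ay":-5.5,"az":-2.5,"jaw":1},{"tx":-0.015,"ty":-0.022,"tz":-0.015,"ax":2.6,"ay":-11,"az":-5,"jaw":1},{"tx":-0.023,"ty":-0.03,"tz":-0.024,"ax":4,"ay":-16.5,"az":-7.5,"jaw":1},{"tx":-0.03,"ty":-0.034,"tz":-0.033,"ax":5.3,"ay":-22,"az":-10,"jaw":1},{"tx":-0.03,"ty":-0.034,"tz":-0.033,"ax":5.3,"ay":-22,"az":-10,"jaw":1}]' 60 | head -2
python3 - <<'E'
from h import *
r=cam("wrist"); np.save("camw16.npy",r,allow_pickle=True); cv2.imwrite("pics/w16.png",r["image"])
c=[]
for n in (1,2):
    b,A,ex,e2=nip(n); uv=proj(r,b+A*.004)[0].astype(int); print(uv)
    c.append(np.clip(cv2.resize(r["image"][uv[1]-18:uv[1]+18,uv[0]-18:uv[0]+18],None,fx=11,fy=11,interpolation=cv2.INTER_CUBIC).astype(float)*1.5,0,255))
cv2.imwrite("pics/w16n.png",np.hstack(c).astype(np.uint8))
E
```

```text
time_s: 27.75
eef_pos: [0.5841, -0.0438, 0.5315]
[307 123]
[322 173]
```

View pics/w16.png

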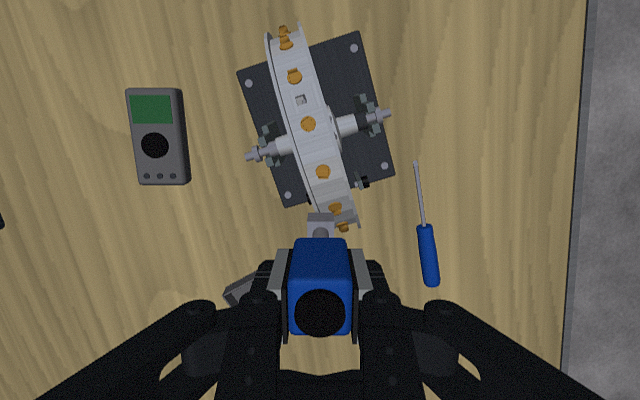

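View pics/w16n.png

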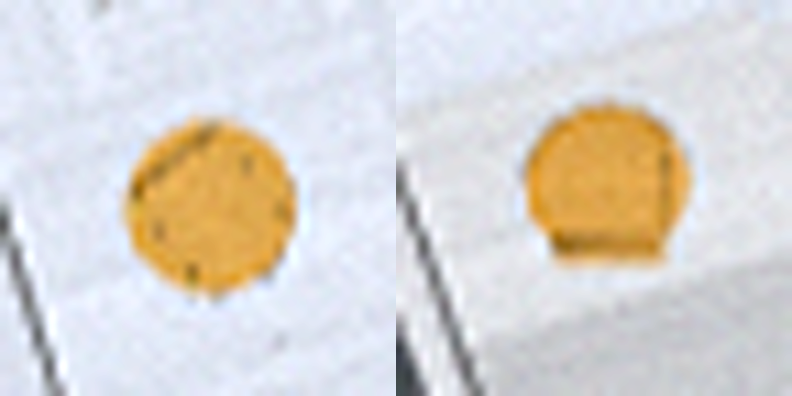

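```bash
python3 -c "
from h import *
delta([.4447,.2806,.5],orient([0,0,1],-98))"
```

```text
t [-0.3024  0.0304 -0.1839] a [-0.02 -0.05  0.01]
```

```bash
python3 -m inch '[{"tx":-0.04,"ty":0.005,"tz":-0.025,"ax":0,"ay":0,"az":0,"jaw":1},{"tx":-0.08,"ty":0.01,"tz":-0.049,"ax":0,"ay":0,"az":0,"jaw":1},{"tx":-0.12,"ty":0.015,"tz":-0.073,"ax":0,"ay":0,"az":0,"jaw":1},{"tx":-0.16,"ty":0.02,"tz":-0.097,"ax":0,"ay":0,"az":0,"jaw":1},{"tx":-0.2,"ty":0.025,"tz":-0.122,"ax":0,"ay":0,"az":0,"jaw":1}]' 60 |head -2
python3 -c "
from h import *
delta([.4447,.2806,.35],orient([0,0,1],-98))"
```

```text
time_s: 28.3
eef_pos: [0.4913, 0.1714, 0.5036]
t [-0.1014  0.1537 -0.0614] a [ 0.13 -0.26  0.01]
```

```bash
python3 -m inch '[{"tx":-0.04,"ty":0.01,"tz":-0.024,"ax":0,"ay":0,"az":0,"jaw":1},{"tx":-0.075,"ty":0.035,"tz":-0.045,"ax":0,"ay":0,"az":0,"jaw":1},{"tx":-0.095,"ty":0.075,"tz":-0.058,"ax":0,"ay":0,"az":0,"jaw":1},{"tx":-0.1014,"ty":0.12,"tz":-0.0614,"ax":0,"ay":0,"az":0,"jaw":1},{"tx":-0.1014,"ty":0.1537,"tz":-0.0614,"ax":0,"ay":0,"az":0,"jaw":1}]' 60 |head -2
python3 -c "
from h import *
delta([.4447,.2806,.30],orient([0,0,1],-98))"
```

```text
time_s: 28.8
eef_pos: [0.4434, 0.2813, 0.3456]
t [0.0004 0.0456 0.0017] a [ 0.41 -0.28  0.11]
```

```bash
python3 -m inch '[{"tx":0.0004,"ty":0.025,"tz":0.0015,"ax":0.4,"ay":0,"az":0.1,"jaw":1},{"tx":0.0004,"ty":0.045,"tz":0.0015,"ax":0.4,"ay":0,"az":0.1,"jaw":1},{"tx":0.0004,"ty":0.0455,"tz":0.0015,"ax":0.4,"ay":0,"az":0.1,"jaw":1},{"tx":0.0004,"ty":0.0455,"tz":0.0015,"ax":0.4,"ay":0,"az":0.1,"jaw":1}]' 60 |head -2
python3 st.py
python3 - <<'E'
from h import *
for c in("wrist","side","top"):
    r=cam(c); np.save("cam%s17.npy"%c,r,allow_pickle=True)
    uv=proj(r,[.4445,.2803,.05])[0].astype(int); print(c,uv,proj(r,[[.4447,.2806,.073],[.4443,.2801,.04]]).round(1).tolist())
    s=40 if c!="wrist" else 75
    crop(r["image"],uv[0]-s,uv[1]-s,uv[0]+s,uv[1]+s,7 if c!="wrist" else 4,c+"17.png")
E
```

```text
time_s: 29.2
eef_pos: [0.4444, 0.2801, 0.2991]
j [ 0.435  0.053 -0.105  1.415  0.     2.152] F [ 1.32 -0.2  -2.85] T [-0.034 -0.079  0.03 ] p [0.4444 0.2801 0.2991] open 0.271 t 29.2
[[-0.146, -0.003, 0.989], [-0.989, -0.001, -0.146], [0.001, -1.0, -0.002]]
wrist [318 213] [[318.6, 225.2], [318.4, 209.0]]
side [307 333] [[306.9, 328.3], [307.2, 336.2]]
top [207 264] [[204.1, 265.1], [208.6, 264.2]]
```

View pics/wrist17.png

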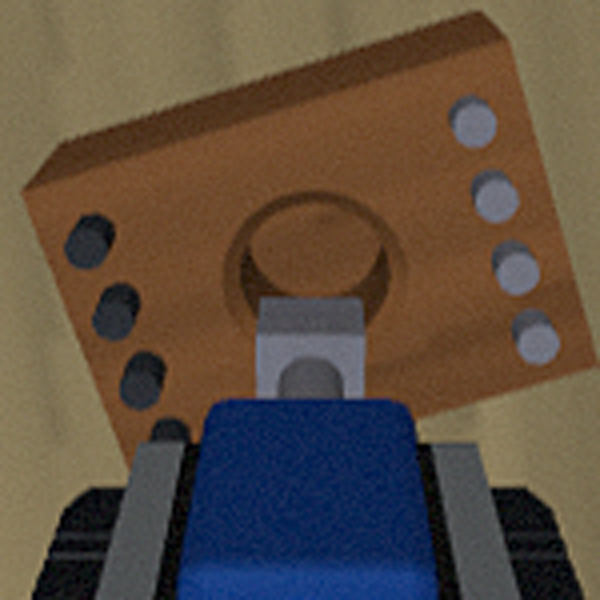

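View pics/side17.png

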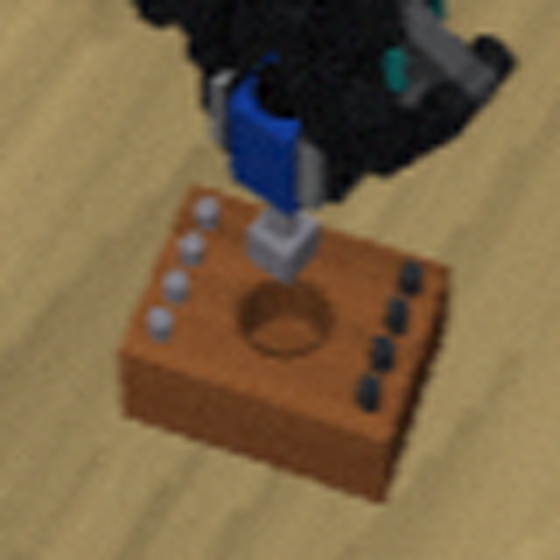

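```bash
python3 -c "
from h import *
delta([.4453,.2812,.243],orient([0,0,1],-98.4))"
```

```text
t [-0.0004  0.0588 -0.0002] a [-0.14  0.07 -0.1 ]
```

```bash
python3 st.py; 
python3 -m inch '[{"tx":-0.0004,"ty":0.015,"tz":-0.0002,"ax":-0.1,"ay":0,"az":-0.1,"jaw":1},{"tx":-0.0004,"ty":0.03,"tz":-0.0002,"ax":-0.1,"ay":0,"az":-0.1,"jaw":1},{"tx":-0.0004,"ty":0.042,"tz":-0.0002,"ax":-0.1,"ay":0,"az":-0.1,"jaw":1},{"tx":-0.0004,"ty":0.052,"tz":-0.0002,"ax":-0.1,"ay":0,"az":-0.1,"jaw":1},{"tx":-0.0004,"ty":0.056,"tz":-0.0002,"ax":-0.1,"ay":0,"az":-0.1,"jaw":1}]' 60 |head -4
python3 -c "
from h import *
delta([.4453,.2812,.238],orient([0,0,1],-98.4))"; python3 st.py
```

```text
j [ 0.435  0.051 -0.102  1.415  0.     2.151] F [-0.05 -0.46 -1.42] T [ 0.055 -0.012 -0.005] p [0.4453 0.2807 0.3018] open 0.275 t 29.35
[[-0.145, 0.003, 0.989], [-0.989, 0.001, -0.145], [-0.002, -1.0, 0.002]]
time_s: 29.85
eef_pos: [0.4445, 0.2809, 0.2434]
orientation: [-1.14, 1.317, -1.316]
ft_force: [-0.3, 0.0, -1.0]
t [-0.0005  0.0054  0.0008] a [0.14 0.07 0.12]
j [ 0.436  0.079 -0.19   1.305 -0.     2.152] F [-0.27  0.02 -0.98] T [-0.035  0.015  0.004] p [0.4445 0.2809 0.2434] open 0.275 t 29.85
[[-0.145, -0.003, 0.989], [-0.989, -0.002, -0.145], [0.002, -1.0, -0.002]]
```

Now gently to the floor.

```bash
python3 -m inch '[{"tx":-0.0003,"ty":0.002,"tz":0.0006,"ax":0.1,"ay":0,"az":0.1,"jaw":1},{"tx":-0.0003,"ty":0.0038,"tz":0.0006,"ax":0.1,"ay":0,"az":0.1,"jaw":1},{"tx":-0.0003,"ty":0.005,"tz":0.0006,"ax":0.1,"ay":0,"az":0.1,"jaw":1}]' 60 |grep -A1 eef
python3 -m inch '[{"tx":0,"ty":0.0005,"tz":0,"ax":0,"ay":0,"az":0,"jaw":1},{"tx":0,"ty":0.001,"tz":0,"ax":0,"ay":0,"az":0,"jaw":1}]' 60 
python3 st.py
```

```text
eef_pos: [0.4453, 0.2811, 0.2386]
orientation: [-1.137, 1.316, -1.315]
time_s: 30.35
eef_pos: [0.4455, 0.2812, 0.2382]
orientation: [-1.136, 1.315, -1.315]
ft_force: [-0.3, 0.2, -2.2]
opening: 0.271
j [ 0.436  0.082 -0.198  1.29   0.     2.152] F [-0.31  0.2  -2.23] T [ 0.056 -0.015 -0.011] p [0.4455 0.2812 0.2382] open 0.271 t 30.35
[[-0.145, 0.001, 0.989], [-0.989, 0.001, -0.145], [-0.001, -1.0, 0.001]]
```

```bash
python3 -m inch '[{"tx":0,"ty":0.0006,"tz":0,"ax":0,"ay":0,"az":0,"jaw":1},{"tx":0,"ty":0.0012,"tz":0,"ax":0,"ay":0,"az":0,"jaw":1},{"tx":0,"ty":0.0012,"tz":0,"ax":0,"ay":0,"az":0,"jaw":1}]' 60 |grep -E "eef|force"
python3 -c "
from h import *
r=cam('wrist'); crop(r['image'],220,140,420,340,3,'w18.png')"
```

```text
eef_pos: [0.4456, 0.2813, 0.2371]
ft_force: [-0.3, -0.1, -2.6]
```

View pics/w18.png

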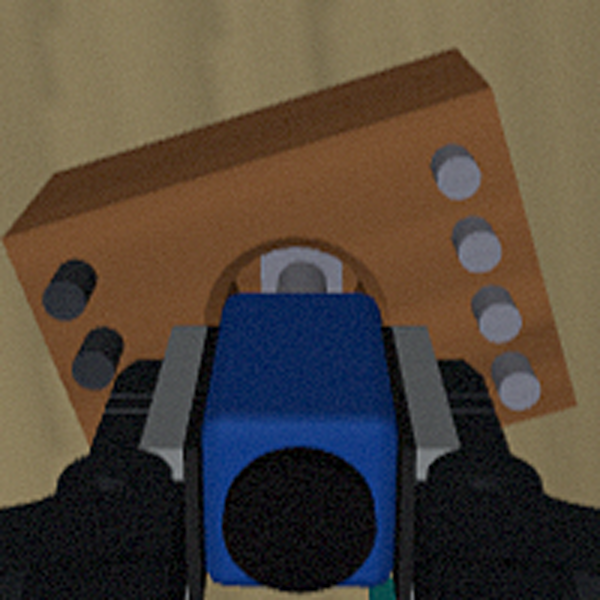

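```bash
python3 -m inch '[{"tx":0,"ty":0.0005,"tz":0,"ax":0,"ay":0,"az":0,"jaw":1},{"tx":0,"ty":0.0005,"tz":0,"ax":0,"ay":0,"az":0,"jaw":0.4},{"tx":0,"ty":0.0005,"tz":0,"ax":0,"ay":0,"az":0,"jaw":0.2},{"tx":0,"ty":0.0005,"tz":0,"ax":0,"ay":0,"az":0,"jaw":0},{"tx":0,"ty":0.0005,"tz":0,"ax":0,"ay":0,"az":0,"jaw":-0.2}]' 20 
python3 -m inch '[{"tx":0,"ty":0,"tz":0,"ax":0,"ay":0,"az":0,"jaw":-0.3},{"tx":0,"ty":0,"tz":0,"ax":0,"ay":0,"az":0,"jaw":-0.3}]' 20 
python3 -c "
from h import *
r=cam('wrist'); crop(r['image'],180,140,460,340,2,'w19.png')"
```

```text
time_s: 31.2
eef_pos: [0.4456, 0.2813, 0.2367]
orientation: [-1.135, 1.315, -1.315]
ft_force: [-0.0, 0.1, 0.1]
opening: 0.598
time_s: 31.4
eef_pos: [0.4457, 0.2813, 0.2367]
orientation: [-1.135, 1.315, -1.315]
ft_force: [-0.1, -0.2, -0.3]
opening: 0.651
```

View pics/w19.png

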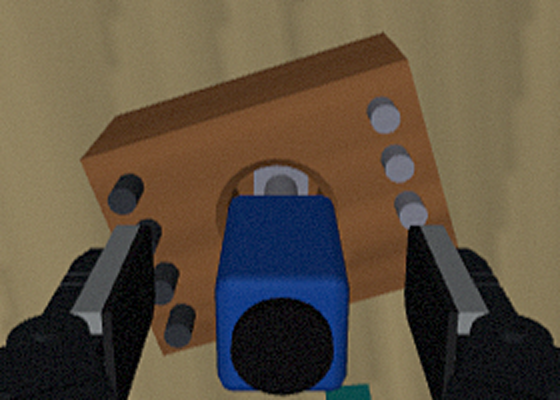

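```bash
python3 -m inch '[{"tx":0,"ty":-0.02,"tz":0,"ax":0,"ay":0,"az":0,"jaw":-0.3},{"tx":0,"ty":-0.05,"tz":0,"ax":0,"ay":0,"az":0,"jaw":-0.3},{"tx":0,"ty":-0.09,"tz":0,"ax":0,"ay":0,"az":0,"jaw":-0.3},{"tx":0,"ty":-0.13,"tz":0,"ax":0,"ay":0,"az":0,"jaw":-0.3},{"tx":0,"ty":-0.16,"tz":0,"ax":0,"ay":0,"az":0,"jaw":-0.3}]' 20 |head -2
python3 - <<'E'
from h import *
for c in("wrist","side"):
    r=cam(c); np.save("cam%s20.npy"%c,r,allow_pickle=True)
    uv=proj(r,[.4445,.2803,.06])[0].astype(int); s=40 if c!="wrist" else 75
    crop(r["image"],uv[0]-s,uv[1]-s,uv[0]+s,uv[1]+s,7 if c!="wrist" else 4,c+"20.png")
    if c=="wrist": print("drv top",onz(r,(uv[0],uv[1]),.098))
E
python3 st.py; python3 -c "
from h import *
delta([.5862,.0014,.47],orient([0,0,1],-97.9))"
```

```text
time_s: 31.95
eef_pos: [0.4455, 0.2812, 0.3996]
drv top [0.44554371 0.2895673  0.098     ]
j [0.436 0.047 0.094 1.606 0.    2.152] F [0.33 0.72 0.56] T [ 0.058 -0.019 -0.053] p [0.4463 0.2816 0.4029] open 0.649 t 32.05
[[-0.145, 0.011, 0.989], [-0.989, 0.005, -0.145], [-0.007, -1.0, 0.01]]
t [ 0.2566 -0.0671  0.1796] a [-0.59 -0.43 -0.4 ]
```

View pics/wrist20.png

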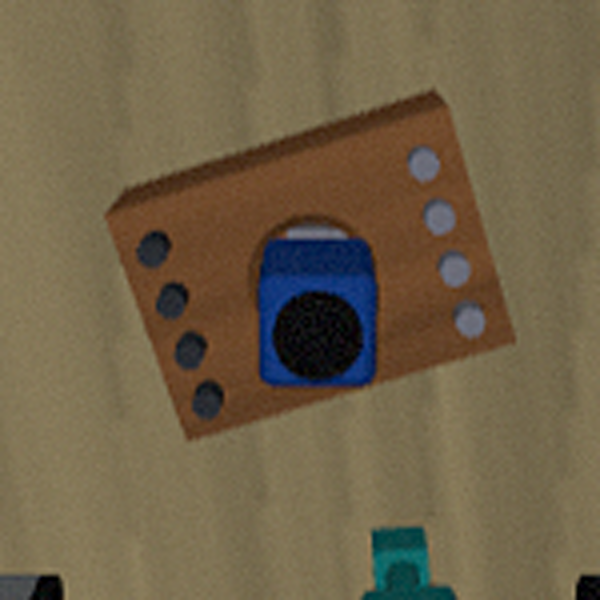

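View pics/side20.png

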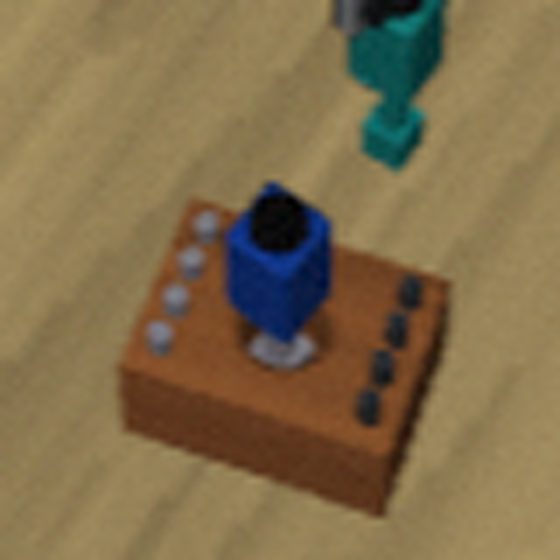

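```bash
python3 -m inch '[{"tx":0.02,"ty":-0.04,"tz":0.012,"ax":0,"ay":0,"az":0,"jaw":-0.4},{"tx":0.06,"ty":-0.06,"tz":0.04,"ax":0,"ay":0,"az":0,"jaw":-0.4},{"tx":0.1,"ty":-0.067,"tz":0.07,"ax":0,"ay":0,"az":0,"jaw":-0.4},{"tx":0.14,"ty":-0.067,"tz":0.1,"ax":-0.5,"ay":0,"az":-0.4,"jaw":-0.4},{"tx":0.18,"ty":-0.067,"tz":0.126,"ax":-0.5,"ay":0,"az":-0.4,"jaw":-0.4}]' 20 |head -2
python3 -c "
from h import *
delta([.5862,.0014,.4565],orient([0,0,1],-97.9))"
```

```text
time_s: 32.55
eef_pos: [0.5442, 0.0852, 0.4694]
t [0.0769 0.013  0.0536] a [-0.08 -0.39 -0.  ]
```

```bash
python3 -m inch '[{"tx":0.035,"ty":0,"tz":0.025,"ax":0,"ay":-0.4,"az":0,"jaw":-0.4},{"tx":0.07,"ty":0.005,"tz":0.049,"ax":0,"ay":-0.4,"az":0,"jaw":-0.4},{"tx":0.0769,"ty":0.013,"tz":0.0536,"ax":0,"ay":-0.4,"az":0,"jaw":-0.4},{"tx":0.0769,"ty":0.013,"tz":0.0536,"ax":0,"ay":-0.4,"az":0,"jaw":-0.4},{"tx":0.0769,"ty":0.013,"tz":0.0536,"ax":0,"ay":-0.4,"az":0,"jaw":-0.4}]' 20 |head -2
python3 - <<'E'
from h import *
r=cam("wrist"); np.save("camw21.npy",r,allow_pickle=True)
r1=np.load("camw1.npy",allow_pickle=True).item()
rows=[]
for q in (r1,r):
    c=[]
    for n in (1,2):
        b,A,ex,e2=nip(n); uv=proj(q,b+A*.004)[0].astype(int)
        c.append(np.clip(cv2.resize(q["image"][uv[1]-15:uv[1]+17,uv[0]-16:uv[0]+16],None,fx=9,fy=9,interpolation=cv2.INTER_CUBIC).astype(float)*1.5,0,255))
    rows.append(np.hstack(c))
cv2.imwrite("pics/w21n.png",np.vstack(rows).astype(np.uint8))
for n in ["screwdriver","tape","meter"]:
    pass
E
```

```text
time_s: 33.05
eef_pos: [0.5858, 0.0021, 0.4556]
```

View pics/w21n.png

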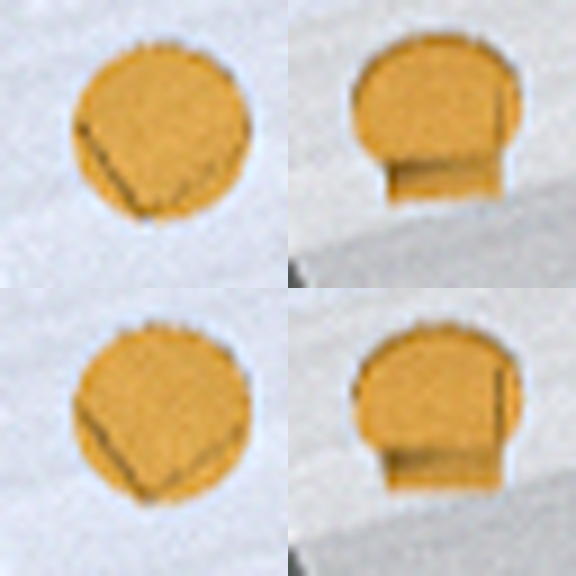

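Run:
```python
from h import *
r=cam("top"); cv2.imwrite("pics/top22.png",r["image"])
for l in ["driver_grip","screwdriver","tape","meter"]:
    for d in spotter.silhouettes("top",l)[:2]:
        ys,xs=np.nonzero(d["region"]); print(l,round(d["confidence"],2),xs.mean().round(1),ys.mean().round(1),d["bbox"])
```

```text
driver_grip 0.74 204.1 264.3 [197.2, 259.1, 215.9, 271.7]
driver_grip 0.71 247.5 259.8 [240.4, 256.7, 255.0, 266.3]
screwdriver 0.7 433.4 143.4 [414.8, 136.2, 457.1, 152.6]
tape 0.81 245.3 126.4 [225.2, 106.2, 265.0, 144.7]
```

View pics/top22.png

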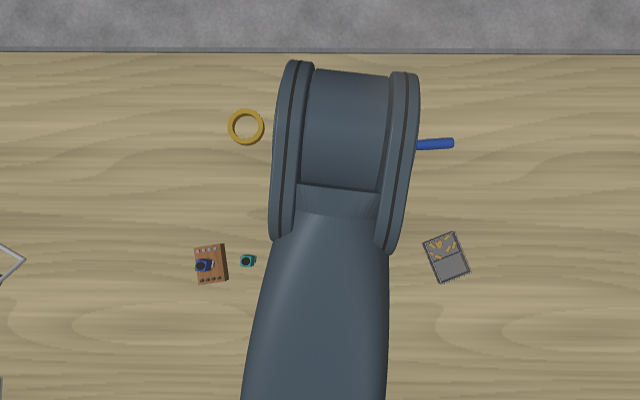

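```bash
python3 -c "
from bench import ctrl
print(ctrl.close_job())"
```

```text
the job is handed in; nothing more can be done
None
```

I tightened nipple 1 by about 90° and nipple 2 by about 183°. The driver now stands back in its hole and the gripper is clear of everything. I handed the job in at about 33 s of the 72 s; no verdict was reported.

**How it was done:** I took the blue driver from the block and left the turquoise look-alike alone. Each nipple needed two strokes. I seated the socket slowly, watching the force. It went past the crosswise height each time, and I felt the stop on the shoulder once on each nipple. Wrist forces stayed at about 5 N or less in the readings I took.

**Last checks:**
- **Nipple angles:** a wrist picture from nearly the starting viewpoint shows both square heads back in their starting direction, within about 4°. The number of quarter turns comes from adding up the strokes.
- **Driver:** the side and wrist pictures show it upright and near the middle of the hole, with its foot on the floor.
- **Bystanders:** the tape roll is where it was. The screwdriver was partly hidden by the arm at the end, but its visible handle had not moved. The meter was hidden at the end; I last saw it at about 27.8 s and did not measure its position.

**What disagreed:**
- **Lost motion:** the first stroke on each nipple stopped short, at about 74° and 164° by camera. About 27° of driver turn was lost, where I expected about 12° of play. I did not find the cause. I reseated the socket and corrected both nipples by what the camera showed.
- **Side force on nipple 2:** the socket drifted about 1.5 mm off its expected centre during the long stroke, with a brief side force of about 4 N.

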